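Fetch the bottom carton from the sloping rack and put the others back

TASK

The longest carton, at the bottom of the stack on the sloping rack, is wanted: first lift the two shorter cartons off and park both flat on the wooden side board, then put the longest one lengthwise and centred on the raised metal plate. Then stack the other two back on the rack, the middle-sized one flat on the sloping deck and the shortest on top of it, each in line with the rack, in the middle of its width and with its low end up against the backstop. Keep every carton lid up, do not shift or tip the two vials, and let go of everything.

Things in the scene. Friction and masses are not known exactly. Their poses are not given: they have to be found in the camera images.
- carton_long: Longest closed brown cardboard sample carton, 125 x 62 x 32 mm, straight sides, 0.1 to 0.2 kg; lowest of the three on the rack at the start. Origin: centre of its underside; x along its length (on the rack pointing up the slope), z out through its lid.
- carton_mid: Middle-sized closed brown cardboard sample carton, 100 x 56 x 32 mm, straight sides, 0.1 to 0.2 kg; second on the rack at the start. Origin: centre of its underside; x along its length (on the rack pointing up the slope), z out through its lid.
- carton_short: Shortest closed brown cardboard sample carton, 75 x 50 x 32 mm, straight sides, 0.1 to 0.2 kg; top of the stack on the rack at the start. Origin: centre of its underside; x along its length (on the rack pointing up the slope), z out through its lid.
- rack: Fixed grey sloping rack, base 165 x 90 mm, 100 mm high. Origin: underside, middle of the base; x runs level from the low end to the high end, z up. Its flat deck, 136 mm long and 76 mm wide, climbs towards +x at 0.26 rad (15 degrees). At the low (-x) end the backstop stands square to the deck: two uprights 10 mm wide, 32 mm apart, tied by a bar, rising 80 mm above the deck.
- rack_seat (a point): Point on the rack's deck surface, mid-width, at the foot of the backstop's uphill face. x runs up the slope along the deck, y across it, z square out of the deck. A carton against the backstop has its origin half its length up x from here (the cartons start with 1 mm of play); the first lies at z = 0, the next 32 mm higher.
- side_board: Fixed flat light wooden board, 210 x 100 x 6 mm (x, y, z), on the worktop: the side area. Origin: centre of its underside; x along its length. The two shorter cartons fit end to end along it.
- plate: Fixed raised plate, bright metal top on a black base, 160 x 96 mm, top 16 mm above the worktop. Origin: centre of its underside; x along its length.
- vial_white: Loose upright sample vial with white cap, 30 mm across, 64 mm tall, a bystander on its own (not one of the three vials together at the back left). Origin: centre of its underside.
- vial_black: Loose upright sample vial with black cap, 30 mm across, 64 mm tall, a bystander on its own (not one of the three vials together at the back left). Origin: centre of its underside.
Things that resemble listed ones, but are neither listed nor needed, are in the scene too. What is shaped like the carton_long but black or pink is not meant.

How it is judged:
By the outcome, as a careful person would: the job done as asked, in the order asked, and still so for the second after the job is handed in, with the robot touching nothing.
It also fails if it takes over 144 s, if anything falls off the work surface, if the arm or the gripper's body presses on something with over 40 N, if the wrist force passes 120 N, or if a joint passes its speed limit or range.

ROBOT

A 6-joint arm with a two-finger parallel gripper is mounted at the origin on a cart in front of the work surface, level with it; the furniture and walls round the work are solid. World frame = base frame: x ahead of the robot, y to its left, z up, the work surface at z = 0. Lengths are in m, angles in rad, forces in N, time in s.
With the tool pointing down it reaches from about 0.275 to 0.85 m from the base axis. Payload 5.2 kg.
Tool frame: the origin (TCP) lies on the centre line of the jaws, within the pads' length; the fingertips stand 22 mm ahead of it and the grasp point (between the pads) lies 3 mm ahead of it (manip.tip_extent is the distance from the TCP to the fingertips, in m); z points along the fingers, y is the line along which they close (so a half turn about z gives the same grasp; the last joint's range is limited). The gripper opens to 85 mm and grips with 20 to 120 N. Pads are 22 mm wide; open, the fingers measure 114 mm over their backs; the gripper's body (76 mm by 85 mm) begins 54 mm behind the grasp point. The pads swing forward as they close: fully open they stand 13 mm farther back than shut.
Start: joints at [-1.344, 0.259, 1.535, -0, 1.348, -0.203], TCP at [0.229, -0.5, 0.227] pointing down, gripper open.
Joint ranges: [-3.14, 3.14], [-0.91, 2.08], [0.19, 2.58], [-1.22, 4.36], [0.22, 2.71], [-3.12, 3.12]. Speed limits (rad/s): [2.57, 2.57, 3.14, 3.14, 3.14, 3.14].

INTERFACE

Orientations are given as a unit quaternion [x, y, z, w].
In Python, from workcell import manip gives the robot as it stands. The module is installed in compiled form; this text tells all that it offers.
- The arm moves only by the tool play_rows, never from a script. Its argument "increments" is a list of rows, each a list of 3 entries, a list of its own where there are three numbers: the opening, from 0 (shut) to 1 (fully open), then the shift along the tool's x, y, z in shares of 1 m (1.0 is 1 m), then the turn, a rotation vector about the tool's x, y, z in fractions of the full range, 1 being pi rad. In form: [[jaw, [x, y, z], [ax, ay, az]], ...]. A call has exactly 8 rows; each row is the pose to reach, as a shift and turn from the pose commanded when the call began, along the tool's axes at that moment; what a row does not reach only later rows make up. A row lasts 1/12 s, in which the tool goes at most 41.7 mm and 7.16 degrees, less where a joint would pass 70% of its speed; a pose out of reach is approached as far as the arm can. Shift and turn numbers lie between -1 and 1, and a call with a number outside is refused. A call with a gripper value outside its range is refused whole. The fingers move at their own pace and stop on an object; the grip force is fixed at half the most. Time passes only in rows, so rows that repeat a pose let the fingers close, or fill a call up. It gives the time, the measured TCP pose, the force, the opening and the grip force at its end, in the units of the state.
- manip.get_obs(): the state, without advancing time (a new reading comes with each control period).
- manip.read_camera(name): name is "side" or "top" or "wrist"; returns the picture (384x512x3 uint8, red, green, blue); there is no depth.
- manip.calibration(name): a dict with "intrinsics" (3x3 intrinsics, pixels), "R" (3x3) and "t" (3): a world point X has camera coordinates R X + t. Camera axes: x right, y down, z forward; pixel columns grow to the right and rows downward; lengths in m; the calibration is good to about 2 mm. The wrist camera is an equidistant fisheye: a pixel r from the principal point sees the ray r / f radians off the axis. A picture is of the moment at which its call begins: read the wrist's pose just before it. calibration takes no time and is no camera call; for the wrist camera it gives the pose at the moment of the call.
- manip.close_job(): hands the job in; it is judged then, once.
Trained networks look in the newest picture that a camera, given by its name, has taken for a name from the list of things; names that differ only in an ending like _2 or _b are one class to them, and where a whole thing is asked for, a point or a joint stands for the part that bears it (a point fixed in the world has none). Each returns a list of dicts, best first, with "confidence" (0 to 1); they miss things now and then, are a little off and sometimes report something else, mostly with a low value. They report only what shows in the picture. A call takes as long as a camera call. They do not tell look-alikes from the thing itself.
- manip.find_in(camera, thing): "extent" ([left, top, right, bottom] in pixels, round what is visible of it).
The state is a dict: "clock": time; "joint_positions": joint angles; "qd": joint speeds; "effort": joint torques, N m; "ee_pos": TCP position; "tcp_rot": TCP orientation; "contact_force": force on the tool from outside, world axes, zero at the start; "wrist_torque": the same for the moment, N m; "opening": finger opening in m; "gripper_force": force on a finger pad.
Only numpy, scipy, OpenCV 4.12 (cv2) and the standard library are available. Lean on these libraries where they do the work, as an engineer would, in place of code of your own. Each camera call takes 0.05 s, during which the arm holds its last target. There are 200 camera calls.

## Working session

There is one attempt and no reset: what is moved stays moved. The work goes in short steps, Python scripts to look and compute and a tool call to move; the robot and the scene stay as the last step left them, time stands still between calls to the robot, and variables do not carry over. Pictures are saved under pics/ and viewed, at most 14 in all, crops included, and the job is handed in when it is done.

Besides the shell and the picture viewer there is one more tool, called as name(argument=value, ...), one argument or row to a line, values as JSON. play_rows: Moves the arm, as the interface text tells. Its arguments: {"type":"object","properties":{"increments":{"type":"array","items":{"type":"array"}}},"required":["increments"]}

```bash
mkdir -p pics
cat > h.py <<'E'
import numpy as np, cv2
from scipy.spatial.transform import Rotation as Rn
from workcell import manip
def snap(c,name):
    im=manip.read_camera(c); cv2.imwrite('pics/'+name,cv2.cvtColor(im,cv2.COLOR_RGB2BGR)); return im
E
python3 - <<'E'
from h import *
np.set_printoptions(precision=4,suppress=True)
for c in ['top','side']:
    im=snap(c,c+'0.png'); 
    for t in ['carton_long','carton_mid','carton_short','rack','side_board','plate','vial_white','vial_black']:
        print(c,t,[(np.round(d['extent']).astype(int).tolist(),round(d['confidence'],2)) for d in manip.find_in(c,t)])
    print({k:np.round(v,4).tolist() for k,v in manip.calibration(c).items()})
o=manip.get_obs(); print(o, manip.tip_extent)
a=cv2.imread('pics/top0.png')
E
```

```text
top carton_long [([382, 197, 407, 227], 0.91), ([336, 207, 368, 224], 0.77), ([301, 191, 319, 221], 0.73)]
top carton_mid [([305, 199, 318, 208], 0.51)]
top carton_short [([307, 205, 319, 228], 0.76)]
top rack [([295, 186, 320, 227], 0.72), ([305, 203, 318, 227], 0.62)]
top side_board [([108, 174, 139, 227], 0.62)]
top plate [([171, 162, 206, 206], 0.74)]
top vial_white [([152, 199, 162, 207], 0.64)]
top vial_black []
{'intrinsics': [[472.691, 0.0, 255.2474], [0.0, 472.691, 193.1302], [0.0, 0.0, 1.0]], 'R': [[0.009, -1.0, 0.0005], [-0.9964, -0.009, -0.0846], [0.0846, 0.0003, -0.9964]], 't': [-0.1724, 0.5225, 1.9063]}
side carton_long [([285, 162, 313, 188], 0.73)]
side carton_mid [([292, 163, 314, 178], 0.66)]
side carton_short [([301, 159, 316, 178], 0.48)]
side rack [([283, 173, 316, 197], 0.75)]
side side_board [([149, 293, 219, 348], 0.66)]
side plate [([195, 239, 240, 269], 0.71)]
side vial_white [([207, 270, 218, 291], 0.49)]
side vial_black []
{'intrinsics': [[408.2935, 0.0, 258.9195], [0.0, 408.2935, 191.9712], [0.0, 0.0, 1.0]], 'R': [[-0.8527, -0.5222, -0.015], [-0.3266, 0.5553, -0.7648], [0.4077, -0.6473, -0.6441]], 't': [0.3915, 0.3446, 1.3098]}
{'clock': 0.9, 'joint_positions': array([-1.3438,  0.2586,  1.535 , -0.    ,  1.348 , -0.2028]), 'qd': array([-0.0005, -0.0023,  0.0002,  0.0007,  0.0013,  0.001 ]), 'effort': array([ -0.0021, -44.5918, -29.0894,  -0.0005,   0.001 ,  -0.    ]), 'ee_pos': array([ 0.2292, -0.5   ,  0.2266]), 'tcp_rot': array([ 0.977 ,  0.2133, -0.    ,  0.    ]), 'contact_force': array([0.1744, 0.5505, 0.458 ]), 'wrist_torque': array([-0.0123, -0.0313, -0.0053]), 'gripper_force': 0.0, 'opening': 0.08592524744206197} 0.022
```

Run:
```python
import cv2,numpy as np
a=cv2.imread('pics/top0.png')[140:260,90:420]; b=cv2.imread('pics/side0.png')
a=cv2.resize(a,(800,291),interpolation=cv2.INTER_CUBIC); cv2.imwrite('pics/v1.png',a)
cv2.imwrite('pics/v2.png',cv2.resize(b[130:370,130:450],(800,600),interpolation=cv2.INTER_CUBIC))
```

```text
(no output)
```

View pics/v1.png

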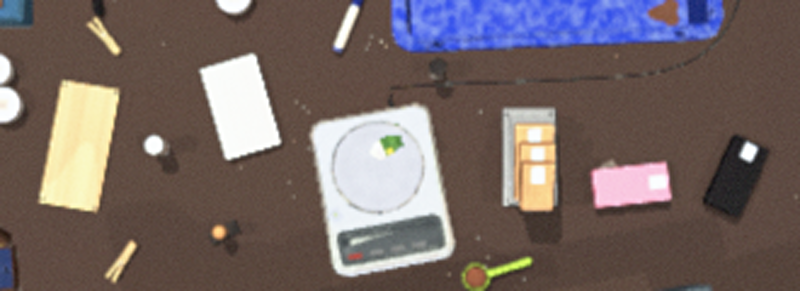

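View pics/v2.png

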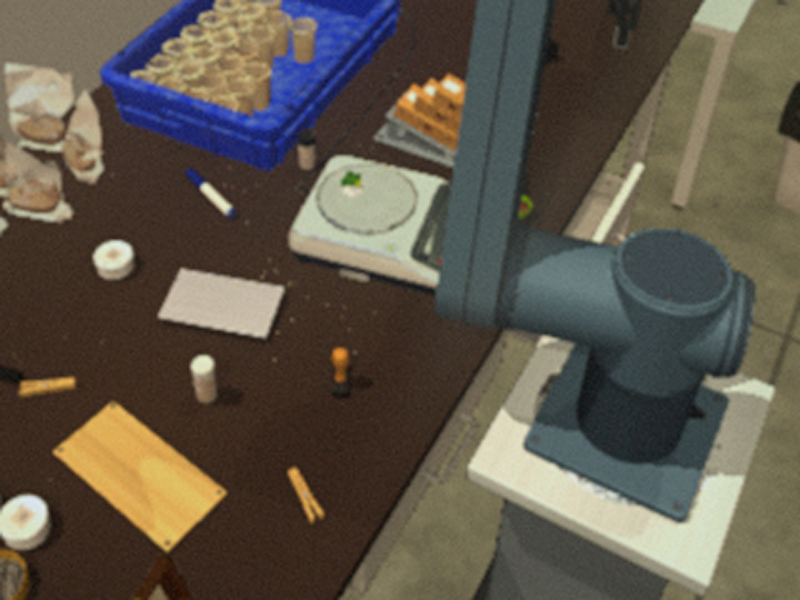

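```bash
cat >> h.py <<'E'
np.set_printoptions(precision=4,suppress=True)
def tool(yaw,tilt=0.,axis=None):
    """tool pointing down; tool y (closing) at world direction yaw+90deg; x = world dir yaw flipped"""
    # tool z = -world z; tool x along yaw dir, tool y = z cross x
    x=np.array([np.cos(yaw),np.sin(yaw),0]); z=np.array([0,0,-1.]); y=np.cross(z,x)
    return Rn.from_matrix(np.c_[x,y,z])
def go(p,R,o=None):
    o=o or manip.get_obs(); C=Rn.from_quat(o['tcp_rot'])
    d=C.inv().apply(np.array(p)-o['ee_pos']); r=(C.inv()*R).as_rotvec()
    print('shift',np.round(d,4),'rot',np.round(r,4),'rows>=',round(max(np.linalg.norm(d)/.0417,np.linalg.norm(r)/.125),1))
def pix(c,X,cal=None):
    k=cal or manip.calibration(c); q=np.atleast_2d(X)@k['R'].T+k['t']; K=k['intrinsics']
    if c=='wrist':
        rr=np.hypot(q[:,0],q[:,1]); th=np.arctan2(rr,q[:,2]); q2=q[:,:2]/np.maximum(rr,1e-9)[:,None]*th[:,None]
    else: q2=q[:,:2]/q[:,2:]
    return q2*[K[0,0],K[1,1]]+K[:2,2]
def ray(c,uv,cal=None):
    k=cal or manip.calibration(c); K=k['intrinsics']; m=(np.array(uv)-K[:2,2])/[K[0,0],K[1,1]]
    if c=='wrist':
        th=np.hypot(*m); v=np.r_[m/max(th,1e-9)*np.sin(th),np.cos(th)]
    else: v=np.r_[m,1]
    v=k['R'].T@(v/np.linalg.norm(v)); return -k['R'].T@k['t'],v
def onz(c,uv,z,cal=None):
    o,v=ray(c,uv,cal); return o+v*(z-o[2])/v[2]
E
python3 - <<'E'
from h import *
k=manip.calibration('wrist'); o=manip.get_obs(); C=Rn.from_quat(o['tcp_rot']).as_matrix()
print(C); print('cam in tool',C.T@(-k['R'].T@k['t']-o['ee_pos'])); print('cam axes in tool',C.T@k['R'].T); print(k['intrinsics'])
for n,u in dict(board=(124,200),plate=(188,184),vw=(154,200),vb=(271,169),rack=(308,206)).items(): print(n,onz('top',u,0.02))
for yaw in [0,np.pi]: go([0.42,-0.38,0.36],tool(yaw))
E
```

```text
[[ 0.909   0.4167  0.    ]
 [ 0.4167 -0.909  -0.    ]
 [-0.      0.     -1.    ]]
cam in tool [ 0.0808 -0.001  -0.1466]
cam axes in tool [[-0.0006 -0.9494 -0.3142]
 [ 1.     -0.0007  0.0003]
 [-0.0005 -0.3142  0.9494]]
[[297.3186   0.     251.6623]
 [  0.     297.3186 192.7665]
 [  0.       0.       1.    ]]
board [0.4913 0.3674 0.02  ]
plate [0.5592 0.1077 0.02  ]
vw [0.4924 0.245  0.02  ]
vb [ 0.6242 -0.2314  0.02  ]
rack [ 0.4735 -0.3832  0.02  ]
shift [ 0.2234 -0.0296 -0.1334] rot [0.     0.     0.4298] rows>= 6.3
shift [ 0.2234 -0.0296 -0.1334] rot [-0.      0.     -2.7117] rows>= 21.7
```

Units first: turns go in shares of pi rad. So 0.43 rad / 3.1416 = 0.1369.

play_rows(
  increments=[
    [1, [0.223, -0.03, -0.133], [0, 0, 0.1369]],
    [1, [0.223, -0.03, -0.133], [0, 0, 0.1369]],
    [1, [0.223, -0.03, -0.133], [0, 0, 0.1369]],
    [1, [0.223, -0.03, -0.133], [0, 0, 0.1369]],
    [1, [0.223, -0.03, -0.133], [0, 0, 0.1369]],
    [1, [0.223, -0.03, -0.133], [0, 0, 0.1369]],
    [1, [0.223, -0.03, -0.133], [0, 0, 0.1369]],
    [1, [0.223, -0.03, -0.133], [0, 0, 0.1369]],
  ],
)

```text
clock: 1.57
ee_pos: [0.4227, -0.3782, 0.3625]
tcp_rot: [1.0, 0.002, 0.002, 0.002]
contact_force: [0.6, 0.3, -0.5]
opening: 0.0855
gripper_force: 0.0
```

Run:
```python
from h import *
o=manip.get_obs(); print(o['ee_pos'],o['tcp_rot'],o['joint_positions'])
np.save('calw1.npy',manip.calibration('wrist'),allow_pickle=True)
im=snap('wrist','w1.png')
for t in ['carton_long','carton_mid','carton_short','rack','vial_black','vial_white']:
    print(t,[(np.round(d['extent']).astype(int).tolist(),round(d['confidence'],2)) for d in manip.find_in('wrist',t)])
im=snap('side','s1.png')
for t in ['carton_long','carton_mid','carton_short','rack','vial_black','vial_white']:
    print(t,[(np.round(d['extent']).astype(int).tolist(),round(d['confidence'],2)) for d in manip.find_in('side',t)])
```

```text
[ 0.4227 -0.3782  0.3625] [1.     0.0022 0.0021 0.0017] [-0.9273  0.2354  1.2415  0.0013  1.6595  0.6391]
carton_long [([318, 124, 387, 165], 0.85), ([231, 77, 279, 115], 0.73), ([409, 102, 459, 177], 0.69)]
carton_mid [([228, 62, 286, 160], 0.75), ([233, 102, 279, 168], 0.74)]
carton_short [([238, 124, 276, 183], 0.57)]
rack [([228, 66, 283, 159], 0.85)]
vial_black [([145, 16, 171, 40], 0.98)]
vial_white []
carton_long [([286, 166, 304, 181], 0.51), ([344, 142, 352, 154], 0.5)]
carton_mid [([293, 164, 307, 175], 0.46)]
carton_short []
rack [([282, 173, 307, 192], 0.73)]
vial_black [([246, 182, 255, 199], 0.5)]
vial_white [([206, 273, 217, 293], 0.49)]
```

View pics/w1.png

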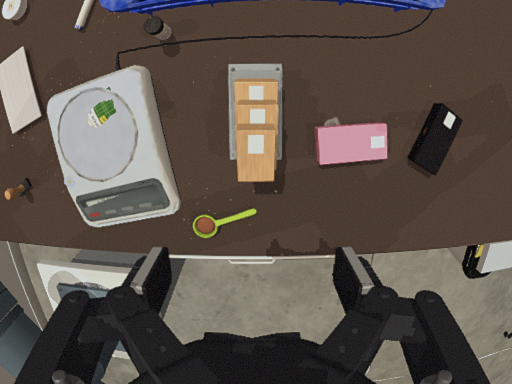

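play_rows(
  increments=[
    [1, [0.047, 0, 0.09], [0, 0, 0]],
    [1, [0.047, 0, 0.09], [0, 0, 0]],
    [1, [0.047, 0, 0.09], [0, 0, 0]],
    [1, [0.047, 0, 0.09], [0, 0, 0]],
    [1, [0.047, 0, 0.09], [0, 0, 0]],
    [1, [0.047, 0, 0.09], [0, 0, 0]],
    [1, [0.047, 0, 0.09], [0, 0, 0]],
    [1, [0.047, 0, 0.09], [0, 0, 0]],
  ],
)

```text
clock: 2.93
ee_pos: [0.4665, -0.3806, 0.2719]
tcp_rot: [1.0, -0.0, 0.001, 0.001]
contact_force: [0.2, 1.1, -0.7]
opening: 0.0855
gripper_force: 0.0
```

```bash
cat >> h.py <<'E'
def wsnap(tag):
    np.save(f'cal_{tag}.npy',manip.calibration('wrist'),allow_pickle=True); return snap('wrist',tag+'.png')
def cal(tag): return np.load(f'cal_{tag}.npy',allow_pickle=True).item()
E
python3 - <<'E'
from h import *
wsnap('wA')
print({t:np.round(manip.find_in('wrist',t)[0]['extent']) for t in ['carton_short','rack'] if manip.find_in('wrist',t)})
E
```

```text
{'rack': array([221.,  89., 292., 199.])}
```

play_rows(
  increments=[
    [1, [0, -0.15, 0], [0, 0, 0]],
    [1, [0, -0.15, 0], [0, 0, 0]],
    [1, [0, -0.15, 0], [0, 0, 0]],
    [1, [0, -0.15, 0], [0, 0, 0]],
    [1, [0, -0.15, 0], [0, 0, 0]],
    [1, [0, -0.15, 0], [0, 0, 0]],
    [1, [0, -0.15, 0], [0, 0, 0]],
    [1, [0, -0.15, 0], [0, 0, 0]],
  ],
)

```text
clock: 3.8
ee_pos: [0.4665, -0.231, 0.2697]
tcp_rot: [1.0, -0.001, 0.0, 0.0]
contact_force: [0.0, 0.2, -0.4]
opening: 0.0854
gripper_force: 0.0
```

Run:
```python
from h import *
wsnap('wB'); o=manip.get_obs(); print(o['ee_pos'],o['tcp_rot'])
for n in 'AB':
    uv=pix('wrist',[[0.475,-0.38,0.07]],cal('w'+n))[0]; print(n,uv)
    a=cv2.imread(f'pics/w{n}.png'); u,v=np.round(uv).astype(int); u0,v0=max(0,min(u-80,352)),max(0,v-90)
    c=a[v0:v0+150,u0:u0+160]; print(n,'crop origin',u0,v0)
    cv2.imwrite(f'pics/c{n}.png',cv2.resize(c,None,fx=4,fy=4,interpolation=cv2.INTER_CUBIC))
```

```text
[ 0.4665 -0.231   0.2695] [ 1.     -0.0008 -0.      0.0002]
A [251.3532 158.6206]
A crop origin 171 69
B [370.9416 160.3258]
B crop origin 291 70
```

View pics/cA.png

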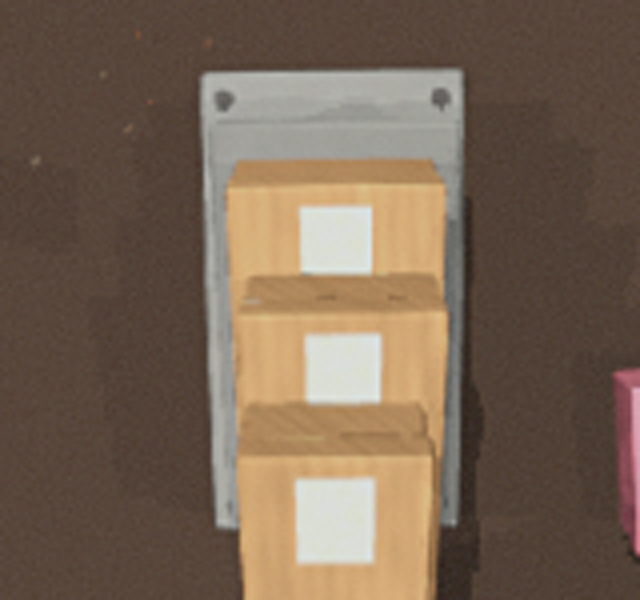

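View pics/cB.png

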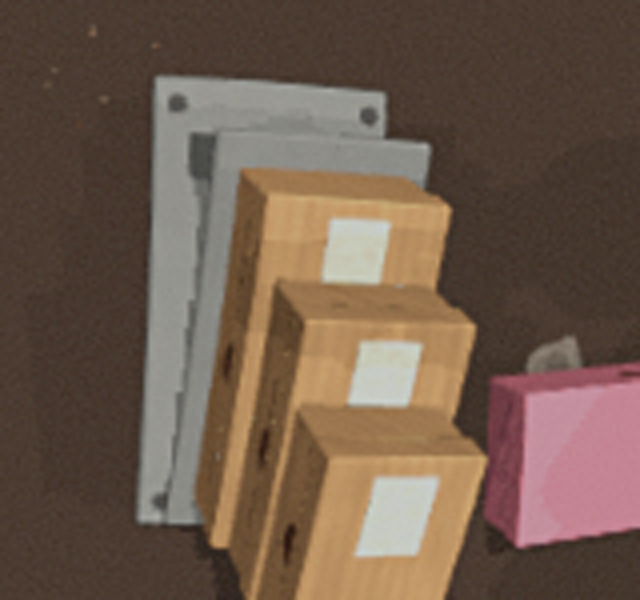

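```bash
cat > fit.py <<'E'
from h import *
from scipy.optimize import least_squares
A={'b':[((.0825,.045),(202,73)),((.0825,-.045),(463,70)),((-.0825,.045),(217,527)),((-.0825,-.045),(457,525))],
 0:[((1,1,1),(228,186)),((1,-1,1),(446,183)),((1,1,0),(236,160)),((1,-1,0),(434,159))],
 1:[((1,1,1),(238,311)),((1,-1,1),(447,307)),((1,1,0),(248,277)),((1,-1,0),(433,276))],
 2:[((1,1,1),(239,457)),((1,-1,1),(434,453)),((1,1,0),(248,405)),((1,-1,0),(423,404))],'d':[]}
B={'b':[((.0825,.045),(155,77)),((.0825,-.045),(386,93)),((-.0825,.045),(138,523))],
 0:[((1,1,1),(266,195)),((1,-1,1),(451,208)),((1,1,0),(243,170))],
 1:[((1,1,1),(303,322)),((1,-1,1),(476,325)),((1,1,0),(276,283))],
 2:[((1,1,1),(328,460)),((1,-1,1),(487,460)),((1,1,0),(300,406))],
 'd':[((.136,.038),(215,133)),((.136,-.038),(431,145))]}
L=[.125,.1,.075];W=[.062,.056,.05]
V=[(A,cal('wA'),(171,69)),(B,cal('wB'),(291,70))]
T=Rn.from_rotvec([0,-.26,0])
def model(p,k,q):
    Z=Rn.from_rotvec([0,0,p[2]]); o=np.array([p[0],p[1],0])
    if k=='b': return o+Z.apply([*q,p[-1]])
    s=o+Z.apply([p[3],0,p[4]])
    if k=='d': return s+(Z*T).apply([q[0]+0,q[1],0])
    Y=Rn.from_rotvec([0,0,p[8+k]])
    c=Y.apply([q[0]*L[k]/2,q[1]*W[k]/2,0])+[L[k]/2+.001,p[5+k],.032*(k+q[2])]
    return s+(Z*T).apply(c)
def res(p,sep=False):
    r=[]
    for D,c,o in V:
        for k in D:
            for q,uv in D[k]:
                e=pix('wrist',model(p,k,q),c)[0]-(np.array(uv)/4+o); r.append(e)
    if sep: return np.array(r)
    return np.r_[np.ravel(r),np.array(p[5:8])/.003*.5,np.array(p[8:11])/.05*.5,(p[-1]-.006)/.003]
f=least_squares(res,[.475,-.38,0,-.06,.025,0,0,0,0,0,0,.006],loss='soft_l1'); p=f.x
if __name__=='__main__':
    print(p); print(np.round(res(p,True).T,1))
    Z=Rn.from_rotvec([0,0,p[2]])
    print('seat',np.r_[p[:2],0]+Z.apply([p[3],0,p[4]]))
    np.save('p.npy',p)
E
python3 fit.py
```

```text
[ 0.4806 -0.385   0.0128 -0.0676  0.0196 -0.0003 -0.002   0.001   0.0012
  0.0175  0.0069  0.0042]
[[-0.4  0.  -0.2  0.4 -0.2  0.5 -0.5  0.8  0.1  0.6 -0.9  1.3 -0.1  0.7
  -0.8  0.9 -0.1  0.2 -0.2  0.4  0.  -2.   0.2 -0.2 -2.   0.3  0.1 -2.1
   0.4 -0. ]
 [ 0.1  0.1  0.4 -0.   1.2  1.3 -0.4 -0.9  2.2  1.6 -0.8 -1.9  1.2  1.2
  -1.  -1.6 -0.4 -0.3  0.2  0.7  0.1 -1.5  0.4  0.2 -1.3  0.  -0.5 -1.2
  -0.1  0.6]]
seat [ 0.413  -0.3858  0.0196]
```

Run:
```python
from fit import *
out=[]
for n,(D,c,o) in zip('AB',V):
    a=cv2.imread(f'pics/w{n}.png')[o[1]:o[1]+130,o[0]+(20 if n=='A' else 25):][:,:100]
    off=np.array([o[0]+(20 if n=='A' else 25),o[1]])
    S=4
    a=cv2.resize(a,None,fx=S,fy=S,interpolation=cv2.INTER_CUBIC)
    P=lambda k,q:tuple(np.round((pix('wrist',model(p,k,q),c)[0]-off+.5)*S-.5).astype(int))
    for k,col in [(0,(255,0,0)),(1,(0,160,0)),(2,(0,0,255))]:
        for q in [(x,y,z) for x in(1,-1) for y in(1,-1) for z in(0,1)]:
            for i in range(3):
                if q[i]in(1,) :
                    r=list(q); r[i]=0 if i==2 else -1
                    cv2.line(a,P(k,q),P(k,tuple(r)),col,1)
    d=[(0,.038),(0,-.038),(.136,-.038),(.136,.038)]
    for i in range(4): cv2.line(a,P('d',d[i]),P('d',d[(i+1)%4]),(255,255,0),1)
    b=[(x*.0825,y*.045) for x,y in((1,1),(1,-1),(-1,-1),(-1,1))]
    for i in range(4): cv2.line(a,P('b',b[i]),P('b',b[(i+1)%4]),(255,0,255),1)
    out.append(a)
cv2.imwrite('pics/ov.png',np.hstack(out))
```

```text
(no output)
```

View pics/ov.png

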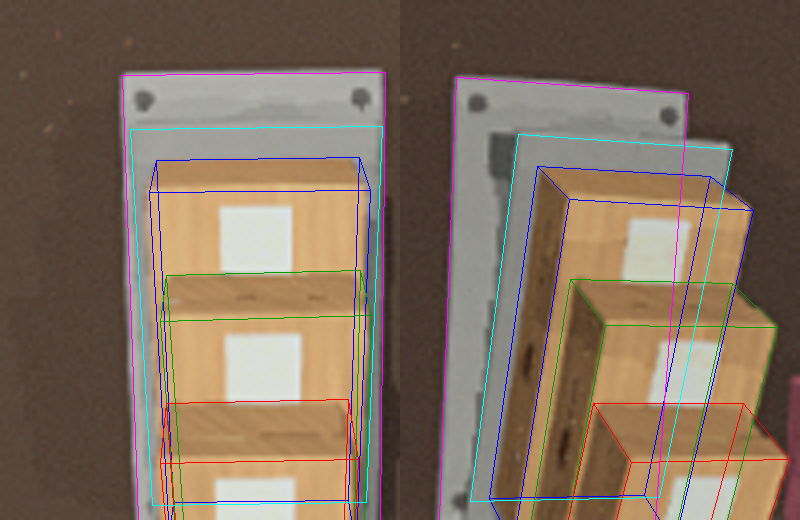

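play_rows(
  increments=[
    [1, [0, -0.32, -0.04], [0, 0, 0]],
    [1, [0, -0.32, -0.04], [0, 0, 0]],
    [1, [0, -0.32, -0.04], [0, 0, 0]],
    [1, [0, -0.32, -0.04], [0, 0, 0]],
    [1, [0, -0.32, -0.04], [0, 0, 0]],
    [1, [0, -0.32, -0.04], [0, 0, 0]],
    [1, [0, -0.32, -0.04], [0, 0, 0]],
    [1, [0, -0.32, -0.04], [0, 0, 0]],
  ],
)

```text
clock: 4.52
ee_pos: [0.4667, 0.0922, 0.3101]
tcp_rot: [1.0, -0.0, 0.0, -0.0]
contact_force: [-0.0, 0.2, 0.1]
opening: 0.0853
gripper_force: 0.0
```

play_rows(
  increments=[
    [1, [0, -0.06, 0], [0, 0, 0]],
    [1, [0, -0.06, 0], [0, 0, 0]],
    [1, [0, -0.06, 0], [0, 0, 0]],
    [1, [0, -0.06, 0], [0, 0, 0]],
    [1, [0, -0.06, 0], [0, 0, 0]],
    [1, [0, -0.06, 0], [0, 0, 0]],
    [1, [0, -0.06, 0], [0, 0, 0]],
    [1, [0, -0.06, 0], [0, 0, 0]],
  ],
)

```text
clock: 5.18
ee_pos: [0.4668, 0.1491, 0.3096]
tcp_rot: [1.0, -0.001, 0.0, 0.0]
contact_force: [1.1, -0.1, -0.6]
opening: 0.0855
gripper_force: 0.0
```

Run:
```python
from h import *
wsnap('wC'); o=manip.get_obs(); print(o['ee_pos'],o['tcp_rot'])
for t in ['side_board','plate','vial_white']: print(t,[(np.round(d['extent']),d['confidence']) for d in manip.find_in('wrist',t)])
```

```text
[0.4667 0.1493 0.3096] [ 1.    -0.001  0.     0.   ]
side_board [(array([ 89.,  74., 148., 200.]), 0.7)]
plate [(array([234.,  29., 327., 149.]), 0.88), (array([506., 163., 512., 198.]), 0.31)]
vial_white [(array([174., 127., 201., 155.]), 0.83)]
```

play_rows(
  increments=[
    [1, [0, -0.14, 0], [0, 0, 0]],
    [1, [0, -0.14, 0], [0, 0, 0]],
    [1, [0, -0.14, 0], [0, 0, 0]],
    [1, [0, -0.14, 0], [0, 0, 0]],
    [1, [0, -0.14, 0], [0, 0, 0]],
    [1, [0, -0.14, 0], [0, 0, 0]],
    [1, [0, -0.14, 0], [0, 0, 0]],
    [1, [0, -0.14, 0], [0, 0, 0]],
  ],
)

```text
clock: 6.05
ee_pos: [0.4667, 0.2891, 0.3097]
tcp_rot: [1.0, -0.001, 0.0, 0.0]
contact_force: [0.5, 0.3, -0.5]
opening: 0.0853
gripper_force: 0.0
```

Run:
```python
from h import *
wsnap('wD'); o=manip.get_obs(); print(o['ee_pos'],o['tcp_rot'])
for t in ['side_board','plate','vial_white']: print(t,[(np.round(d['extent']),d['confidence']) for d in manip.find_in('wrist',t)])
ims=[]
for n in 'CD':
    a=cv2.imread(f'pics/w{n}.png'); uv=pix('wrist',[[.49,.367,.006],[.56,.108,.016]],cal('w'+n)); print(n,uv)
    v0=int(uv[:,1].mean())-75; u0=int(uv[:,0].mean())-200; u0=max(0,min(112,u0)); v0=max(0,v0); print(n,'origin',u0,v0)
    ims.append(cv2.resize(a[v0:v0+150,u0:u0+400],None,fx=2,fy=2,interpolation=cv2.INTER_CUBIC))
cv2.imwrite('pics/cCD.png',np.vstack(ims))
```

```text
[0.4668 0.289  0.3098] [ 1.     -0.0009  0.0001  0.0001]
side_board [(array([160.,  64., 236., 200.]), 0.96)]
plate [(array([328.,  38., 408., 150.]), 0.91)]
vial_white [(array([277., 128., 298., 153.]), 0.65), (array([159.,  66., 238., 199.]), 0.4)]
C [[118.1015 139.623 ]
 [280.193   89.3666]]
C origin 0 39
D [[201.1546 135.9653]
 [370.1127  94.2785]]
D origin 85 40
```

View pics/cCD.png

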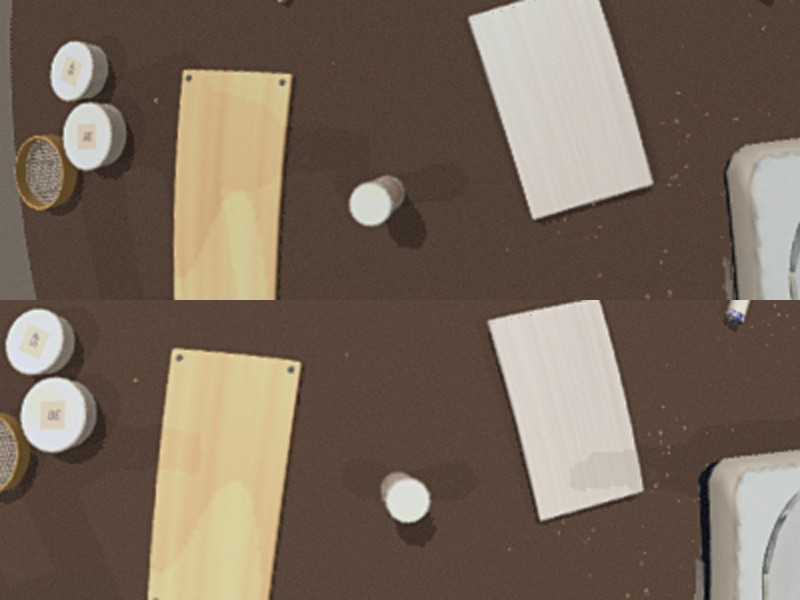

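Run:
```python
from h import *
seeds={'plate':{'C':(280,89),'D':(367,95)},'board':{'C':(115,129),'D':(197,115)}}
ct={}
for n in 'CD':
    im=cv2.imread(f'pics/w{n}.png'); hsv=cv2.cvtColor(cv2.GaussianBlur(im,(3,3),0),cv2.COLOR_BGR2HSV)
    for t in seeds:
        m=(hsv[...,2]>125).astype(np.uint8)
        m=cv2.morphologyEx(m,cv2.MORPH_OPEN,np.ones((3,3)))
        _,lab=cv2.connectedComponents(m); m=(lab==lab[seeds[t][n][1],seeds[t][n][0]]).astype(np.uint8)
        c=max(cv2.findContours(m,0,cv2.CHAIN_APPROX_NONE)[0],key=cv2.contourArea)[:,0]; ct[t,n]=c
for t,zs in (('plate',(0,.008,.016,.024)),('board',(0,.006,.012,.018))):
    for z in zs:
        r=[]
        for n in 'CD':
            k=cal('w'+n); P=np.array([onz('wrist',u,z,k)[:2] for u in ct[t,n]],np.float32)
            (cx,cy),(w,h),a=cv2.minAreaRect(P*1000); 
            if w<h: w,h,a=h,w,a+90
            a=(a+90)%180-90; r.append([cx,cy,w,h,a])
        print(t,z,np.round(r,1).tolist())
for n in 'CD':
    k=cal('w'+n); e={'C':[174,127,201,155],'D':[277,128,298,153]}[n]; print('vw',onz('wrist',((e[0]+e[2])/2,(e[1]+e[3])/2),.045,k))
```

```text
plate 0 [[562.2, 104.9, 165.8, 99.8, 17.3], [562.3, 100.4, 166.4, 100.5, 17.2]]
plate 0.008 [[561.9, 105.7, 162.9, 98.0, 17.3], [562.0, 103.7, 163.5, 98.7, 17.2]]
plate 0.016 [[561.7, 106.5, 160.0, 96.3, 17.3], [561.7, 107.0, 160.6, 96.9, 17.2]]
plate 0.024 [[561.4, 107.3, 157.1, 94.5, 17.3], [561.5, 110.3, 157.7, 95.2, 17.2]]
board 0 [[492.7, 381.4, 213.0, 102.2, -8.9], [492.5, 380.1, 213.7, 102.3, -8.7]]
board 0.006 [[493.4, 378.4, 210.2, 100.8, -8.9], [493.2, 379.0, 210.9, 101.0, -8.7]]
board 0.012 [[494.2, 375.3, 207.4, 99.5, -8.9], [493.9, 377.8, 208.1, 99.6, -8.7]]
board 0.018 [[494.9, 372.3, 204.6, 98.1, -8.9], [494.6, 376.6, 205.3, 98.3, -8.7]]
vw [0.4884 0.2403 0.045 ]
vw [0.4879 0.2396 0.045 ]
```

```bash
cat >> h.py <<'E'
L=[.125,.1,.075]; p=np.load('p.npy')
Zr=Rn.from_rotvec([0,0,p[2]]); SEAT=np.r_[p[:2],0]+Zr.apply([p[3],0,p[4]]); RD=Zr*Rn.from_rotvec([0,-.26,0])
FL=Rn.from_rotvec([np.pi,0,0])
def deck(x,y,z): return SEAT+RD.apply([x,y,z])
def rgo(x,y,z,dyaw=0): go(deck(x,y,z),RD*Rn.from_rotvec([0,0,dyaw])*FL)
BO=(np.array([.4933,.3787]),-.1536); PL=(np.array([.5617,.1067]),.301)
def fgo(F,x,y,z): # flat surface frame
    c,yaw=F; Q=Rn.from_rotvec([0,0,yaw]); go(np.r_[c,0]+Q.apply([x,y,z]),Q*FL)
E
python3 - <<'E'
from h import *
print(p[5:11]); rgo(.0385,.001,.17)
E
```

```text
[-0.0003 -0.002   0.001   0.0012  0.0175  0.0069]
shift [-0.0592  0.6743  0.116 ] rot [ 0.0019  0.2597 -0.0144] rows>= 16.5
```

play_rows(
  increments=[
    [1, [-0.03, 0.33, 0], [0, 0, 0]],
    [1, [-0.03, 0.33, 0], [0, 0, 0]],
    [1, [-0.03, 0.33, 0], [0, 0, 0]],
    [1, [-0.03, 0.33, 0], [0, 0, 0]],
    [1, [-0.03, 0.33, 0], [0, 0, 0]],
    [1, [-0.03, 0.33, 0], [0, 0, 0]],
    [1, [-0.03, 0.33, 0], [0, 0, 0]],
    [1, [-0.03, 0.33, 0], [0, 0, 0]],
  ],
)

```text
clock: 6.92
ee_pos: [0.4357, -0.0421, 0.31]
tcp_rot: [1.0, -0.001, 0.001, 0.0]
contact_force: [1.6, 0.1, -0.1]
opening: 0.0855
gripper_force: 0.0
```

In the tool's units: 0.26 rad / 3.1416 = 0.0828.

play_rows(
  increments=[
    [1, [-0.03, 0.32, 0.02], [0, 0.0828, 0]],
    [1, [-0.03, 0.32, 0.02], [0, 0.0828, 0]],
    [1, [-0.03, 0.32, 0.02], [0, 0.0828, 0]],
    [1, [-0.03, 0.32, 0.02], [0, 0.0828, 0]],
    [1, [-0.03, 0.32, 0.02], [0, 0.0828, 0]],
    [1, [-0.03, 0.32, 0.02], [0, 0.0828, 0]],
    [1, [-0.03, 0.32, 0.02], [0, 0.0828, 0]],
    [1, [-0.03, 0.32, 0.02], [0, 0.0828, 0]],
  ],
)

```text
clock: 7.58
ee_pos: [0.405, -0.3631, 0.2896]
tcp_rot: [0.992, -0.001, 0.13, 0.001]
contact_force: [0.9, -0.4, 0.3]
opening: 0.0854
gripper_force: 0.0
```

Run:
```python
from h import *
rgo(.0385,.001,.145,.007)
```

```text
shift [-0.0231  0.0216  0.1181] rot [ 0.0051 -0.0002 -0.0218] rows>= 2.9
```

In the tool's units: -0.022 rad / 3.1416 = -0.007.

play_rows(
  increments=[
    [1, [-0.023, 0.022, 0.05], [0, 0, -0.007]],
    [1, [-0.023, 0.022, 0.118], [0, 0, -0.007]],
    [1, [-0.023, 0.022, 0.118], [0, 0, -0.007]],
    [1, [-0.023, 0.022, 0.118], [0, 0, -0.007]],
    [1, [-0.023, 0.022, 0.118], [0, 0, -0.007]],
    [1, [-0.023, 0.022, 0.118], [0, 0, -0.007]],
    [1, [-0.023, 0.022, 0.118], [0, 0, -0.007]],
    [1, [-0.023, 0.022, 0.118], [0, 0, -0.007]],
  ],
)

```text
clock: 8.25
ee_pos: [0.4153, -0.383, 0.1728]
tcp_rot: [0.991, 0.011, 0.131, 0.004]
contact_force: [-0.2, 0.8, -0.6]
opening: 0.0851
gripper_force: 0.0
```

Run:
```python
from h import *
rgo(.0385,.001,.089,.007); wsnap('wE')
c=cal('wE'); print(pix('wrist',[deck(x,y,z) for x,y,z in [(.0385,.026,.096),(.0385,-.024,.096),(.076,.026,.096),(.076,-.024,.096)]],c))
```

```text
shift [-0.0033  0.0013  0.0584] rot [ 0.008  -0.0024  0.0039] rows>= 1.4
[[220.2739 216.0804]
 [289.1651 216.4796]
 [219.0747 165.3979]
 [291.8448 166.0596]]
```

View pics/wE.png

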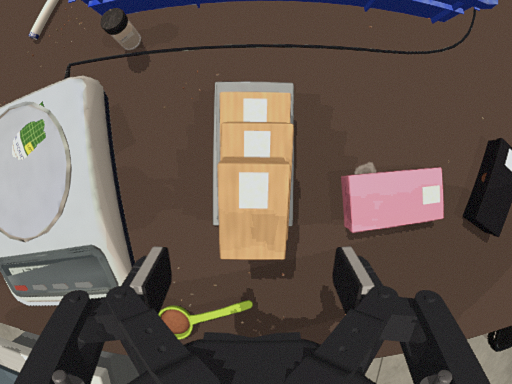

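In the tool's units: 0.008 rad / 3.1416 = 0.0025.

play_rows(
  increments=[
    [1, [-0.003, 0.001, 0.02], [0.0025, -0.0006, 0.0013]],
    [1, [-0.003, 0.001, 0.04], [0.0025, -0.0006, 0.0013]],
    [1, [-0.003, 0.001, 0.05], [0.0025, -0.0006, 0.0013]],
    [1, [-0.003, 0.001, 0.058], [0.0025, -0.0006, 0.0013]],
    [1, [-0.003, 0.001, 0.058], [0.0025, -0.0006, 0.0013]],
    [1, [-0.003, 0.001, 0.058], [0.0025, -0.0006, 0.0013]],
    [1, [-0.003, 0.001, 0.058], [0.0025, -0.0006, 0.0013]],
    [1, [-0.003, 0.001, 0.058], [0.0025, -0.0006, 0.0013]],
  ],
)

```text
clock: 8.97
ee_pos: [0.4269, -0.3835, 0.1139]
tcp_rot: [0.992, 0.009, 0.129, -0.002]
contact_force: [-0.9, 0.0, -0.1]
opening: 0.0855
gripper_force: 0.0
```

play_rows(
  increments=[
    [0, [0, 0, 0], [0, 0, 0]],
    [0, [0, 0, 0], [0, 0, 0]],
    [0, [0, 0, 0], [0, 0, 0]],
    [0, [0, 0, 0], [0, 0, 0]],
    [0, [0, 0, 0], [0, 0, 0]],
    [0, [0, 0, 0], [0, 0, 0]],
    [0, [0, 0, 0], [0, 0, 0]],
    [0, [0, 0, 0], [0, 0, 0]],
  ],
)

```text
clock: 9.63
ee_pos: [0.4265, -0.3832, 0.1138]
tcp_rot: [0.992, 0.009, 0.129, -0.002]
contact_force: [-2.7, 2.5, 7.2]
opening: 0.0467
gripper_force: 60.4
```

```bash
cat >> h.py <<'E'
def indeck():
    o=manip.get_obs(); print('TCP in deck',RD.inv().apply(o['ee_pos']-SEAT),'rot',(RD.inv()*Rn.from_quat(o['tcp_rot'])*FL.inv()).as_rotvec(),'F',o['contact_force'],'T',o['wrist_torque'],'op',o['opening'],'gf',o['gripper_force'])
E
python3 -c "
from h import *
indeck()"
```

```text
TCP in deck [0.0373 0.0025 0.0876] rot [0.0037 0.0017 0.0057] F [-2.6681  2.5082  7.192 ] T [0.2637 0.3494 0.0412] op 0.04667242605239279 gf 60.380499958992004
```

play_rows(
  increments=[
    [0, [0, 0, -0.005], [0, 0, 0]],
    [0, [0, 0, -0.015], [0, 0, 0]],
    [0, [0, 0, -0.035], [0, 0, 0]],
    [0, [0, 0, -0.07], [0, 0, 0]],
    [0, [0, 0, -0.1], [0, 0, 0]],
    [0, [0, 0, -0.14], [0, 0, 0]],
    [0, [0, 0, -0.16], [0, 0, 0]],
    [0, [0, 0, -0.16], [0, 0, 0]],
  ],
)

```text
clock: 10.3
ee_pos: [0.386, -0.3866, 0.2739]
tcp_rot: [0.991, 0.01, 0.131, 0.002]
contact_force: [1.1, -1.3, -1.4]
opening: 0.0471
gripper_force: 62.1
```

```bash
python3 -c "
from h import *
indeck(); fgo(BO,.056,0,.25)
wsnap('wF')
a=cv2.imread('pics/wF.png'); cv2.imwrite('pics/wFc.png',a[60:384,100:420])"
```

```text
TCP in deck [ 0.0393 -0.0004  0.2527] rot [-0.0049 -0.002   0.007 ] F [ 1.0671 -1.2737 -1.4014] T [-0.0228  0.1743  0.0193] op 0.04714451516926689 gf 62.08099365234375
shift [ 0.1656 -0.7538  0.064 ] rot [-0.016  -0.2619  0.1718] rows>= 18.6
```

View pics/wFc.png

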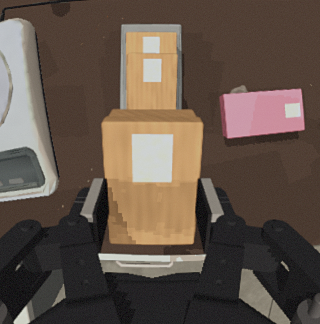

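In the tool's units: 0.172 rad / 3.1416 = 0.0547.

play_rows(
  increments=[
    [0, [0.165, -0.754, 0.064], [-0.0051, -0.0834, 0.0547]],
    [0, [0.165, -0.754, 0.064], [-0.0051, -0.0834, 0.0547]],
    [0, [0.165, -0.754, 0.064], [-0.0051, -0.0834, 0.0547]],
    [0, [0.165, -0.754, 0.064], [-0.0051, -0.0834, 0.0547]],
    [0, [0.165, -0.754, 0.064], [-0.0051, -0.0834, 0.0547]],
    [0, [0.165, -0.754, 0.064], [-0.0051, -0.0834, 0.0547]],
    [0, [0.165, -0.754, 0.064], [-0.0051, -0.0834, 0.0547]],
    [0, [0.165, -0.754, 0.064], [-0.0051, -0.0834, 0.0547]],
  ],
)

```text
clock: 11.02
ee_pos: [0.4515, -0.0707, 0.2584]
tcp_rot: [0.997, -0.076, -0.004, -0.005]
contact_force: [1.4, 0.4, -1.0]
opening: 0.0472
gripper_force: 62.1
```

```bash
python3 -c "
from h import *
fgo(BO,.056,0,.15)"
```

```text
shift [ 0.0298 -0.4494  0.1126] rot [-0.0098  0.0086  0.0008] rows>= 11.1
```

In the tool's units: -0.01 rad / 3.1416 = -0.0032.

play_rows(
  increments=[
    [0, [0.02, -0.31, 0.01], [-0.0032, 0.0029, 0.0003]],
    [0, [0.02, -0.31, 0.01], [-0.0032, 0.0029, 0.0003]],
    [0, [0.02, -0.31, 0.01], [-0.0032, 0.0029, 0.0003]],
    [0, [0.02, -0.31, 0.01], [-0.0032, 0.0029, 0.0003]],
    [0, [0.02, -0.31, 0.01], [-0.0032, 0.0029, 0.0003]],
    [0, [0.02, -0.31, 0.01], [-0.0032, 0.0029, 0.0003]],
    [0, [0.02, -0.31, 0.01], [-0.0032, 0.0029, 0.0003]],
    [0, [0.02, -0.31, 0.01], [-0.0032, 0.0029, 0.0003]],
  ],
)

```text
clock: 11.68
ee_pos: [0.5184, 0.2349, 0.2505]
tcp_rot: [0.997, -0.075, -0.0, 0.0]
contact_force: [-0.1, -0.0, -0.3]
opening: 0.047
gripper_force: 62.1
```

```bash
python3 -c "
from h import *
fgo(BO,.056,0,.09)"
```

```text
shift [ 0.0096 -0.1382  0.1604] rot [0.0001 0.     0.0029] rows>= 5.1
```

In the tool's units: 0.003 rad / 3.1416 = 0.001.

play_rows(
  increments=[
    [0, [0.01, -0.138, 0], [0, 0, 0.001]],
    [0, [0.01, -0.138, 0], [0, 0, 0.001]],
    [0, [0.01, -0.138, 0], [0, 0, 0.001]],
    [0, [0.01, -0.138, 0.01], [0, 0, 0.001]],
    [0, [0.01, -0.138, 0.16], [0, 0, 0.001]],
    [0, [0.01, -0.138, 0.16], [0, 0, 0.001]],
    [0, [0.01, -0.138, 0.16], [0, 0, 0.001]],
    [0, [0.01, -0.138, 0.16], [0, 0, 0.001]],
  ],
)

```text
clock: 12.35
ee_pos: [0.5468, 0.3631, 0.0855]
tcp_rot: [0.997, -0.078, -0.003, 0.003]
contact_force: [-1.2, -0.4, -2.4]
opening: 0.0469
gripper_force: 62.2
```

```bash
python3 -c "
from h import *
o=manip.get_obs();print(o['ee_pos'])
fgo(BO,.056,0,.034)"
```

```text
[0.5468 0.3631 0.0855]
shift [ 0.001  -0.0075  0.0515] rot [ 0.0066  0.005  -0.0026] rows>= 1.2
```

In the tool's units: 0.005 rad / 3.1416 = 0.0016.

play_rows(
  increments=[
    [0, [0.001, -0.007, 0.02], [0.0022, 0.0016, -0.001]],
    [0, [0.001, -0.007, 0.03], [0.0022, 0.0016, -0.001]],
    [0, [0.001, -0.007, 0.04], [0.0022, 0.0016, -0.001]],
    [0, [0.001, -0.007, 0.047], [0.0022, 0.0016, -0.001]],
    [0, [0.001, -0.007, 0.051], [0.0022, 0.0016, -0.001]],
    [0, [0.001, -0.007, 0.053], [0.0022, 0.0016, -0.001]],
    [0, [0.001, -0.007, 0.055], [0.0022, 0.0016, -0.001]],
    [0, [0.001, -0.007, 0.055], [0.0022, 0.0016, -0.001]],
  ],
)

```text
clock: 13.02
ee_pos: [0.5535, 0.3715, 0.0382]
tcp_rot: [0.997, -0.077, 0.005, -0.003]
contact_force: [-0.8, -0.4, -1.1]
opening: 0.0469
gripper_force: 62.3
```

```bash
python3 -c "
from h import *
o=manip.get_obs();print(o['ee_pos'],o['contact_force'],o['wrist_torque'])
fgo(BO,.056,0,.030)"
```

```text
[0.5535 0.3715 0.0382] [-0.8117 -0.4148 -1.1348] [-0.0144  0.0448 -0.0469]
shift [-0.0047  0.0021  0.0082] rot [-0.0065 -0.0094 -0.0005] rows>= 0.2
```

play_rows(
  increments=[
    [0, [0, 0, 0], [0, 0, 0]],
    [0, [0, 0, 0], [0, 0, 0]],
    [0, [0, 0, 0], [0, 0, 0]],
    [0, [0, 0, 0], [0, 0, 0]],
    [0, [0, 0, 0], [0, 0, 0]],
    [0, [0, 0, 0], [0, 0, 0]],
    [0, [0, 0, 0], [0, 0, 0]],
    [0, [0, 0, 0], [0, 0, 0]],
  ],
)

```text
clock: 13.68
ee_pos: [0.5531, 0.3714, 0.0375]
tcp_rot: [0.997, -0.077, 0.004, -0.003]
contact_force: [-0.6, 0.2, -1.0]
opening: 0.0474
gripper_force: 62.3
```

```bash
python3 -c "
from h import *
for i in range(3):
  o=manip.get_obs();print(o['clock'],o['ee_pos'],o['contact_force'],o['qd']); manip.read_camera('side')
fgo(BO,.056,0,.030)"
```

```text
13.6833 [0.5531 0.3714 0.0375] [-0.6138  0.2007 -0.9677] [ 0.0005 -0.0004  0.0005  0.0004 -0.0027  0.0008]
13.7333 [0.553  0.3714 0.0375] [-0.2597  0.0493 -1.3729] [-0.0003  0.0008  0.0012 -0.0022  0.0016 -0.0015]
13.7833 [0.553  0.3714 0.0375] [-0.2787  0.1006 -0.3974] [-0.0001 -0.0002 -0.0011  0.0001 -0.001   0.0002]
shift [-0.0042  0.002   0.0074] rot [-0.0058 -0.0082 -0.0003] rows>= 0.2
```

In the tool's units: -0.008 rad / 3.1416 = -0.0025.

play_rows(
  increments=[
    [0, [-0.004, 0.002, 0.003], [-0.0019, -0.0025, 0]],
    [0, [-0.004, 0.002, 0.005], [-0.0019, -0.0025, 0]],
    [0, [-0.004, 0.002, 0.006], [-0.0019, -0.0025, 0]],
    [0, [-0.004, 0.002, 0.007], [-0.0019, -0.0025, 0]],
    [0, [-0.004, 0.002, 0.007], [-0.0019, -0.0025, 0]],
    [0, [-0.004, 0.002, 0.007], [-0.0019, -0.0025, 0]],
    [0, [-0.004, 0.002, 0.007], [-0.0019, -0.0025, 0]],
    [0, [-0.004, 0.002, 0.007], [-0.0019, -0.0025, 0]],
  ],
)

```text
clock: 14.5
ee_pos: [0.549, 0.3701, 0.0306]
tcp_rot: [0.997, -0.077, 0.0, 0.0]
contact_force: [0.9, 0.1, -1.1]
opening: 0.047
gripper_force: 62.3
```

play_rows(
  increments=[
    [0, [0, 0, 0.001], [0, 0, 0]],
    [0, [0, 0, 0.0015], [0, 0, 0]],
    [0, [0, 0, 0.0015], [0, 0, 0]],
    [0, [0, 0, 0.0015], [0, 0, 0]],
    [1, [0, 0, 0.0015], [0, 0, 0]],
    [1, [0, 0, 0.0015], [0, 0, 0]],
    [1, [0, 0, 0.0015], [0, 0, 0]],
    [1, [0, 0, 0.0015], [0, 0, 0]],
  ],
)

```text
clock: 15.17
ee_pos: [0.5491, 0.3701, 0.0292]
tcp_rot: [0.997, -0.077, 0.0, -0.0]
contact_force: [-0.0, -0.8, -0.5]
opening: 0.0853
gripper_force: 0.0
```

play_rows(
  increments=[
    [1, [0, 0, 0], [0, 0, 0]],
    [1, [0, 0, 0], [0, 0, 0]],
    [1, [0, 0, -0.02], [0, 0, 0]],
    [1, [0, 0, -0.05], [0, 0, 0]],
    [1, [0, 0, -0.09], [0, 0, 0]],
    [1, [0, 0, -0.16], [0, 0, 0]],
    [1, [0, 0, -0.24], [0, 0, 0]],
    [1, [0, 0, -0.24], [0, 0, 0]],
  ],
)

```text
clock: 15.83
ee_pos: [0.5484, 0.3699, 0.246]
tcp_rot: [0.997, -0.077, 0.0, 0.0]
contact_force: [1.6, 0.7, -0.8]
opening: 0.0852
gripper_force: 0.0
```

```bash
python3 -c "
from h import *
wsnap('wG'); print(manip.find_in('wrist','carton_short')[:2])
rgo(.051,-.002,.16,.01)
k=cal('wG'); Q=Rn.from_rotvec([0,0,BO[1]])
a=cv2.imread('pics/wG.png')
print(pix('wrist',np.r_[BO[0],0]+Q.apply([[.056+x,y,.038] for x,y in((.0375,.025),(.0375,-.025),(-.0375,-.025),(-.0375,.025))]),k))
cv2.imwrite('pics/wGc.png',a[60:360,60:460])"
```

```text
[{'extent': [231.4, 126.3, 272.9, 189.9], 'confidence': 0.89}]
shift [-0.0141  0.7712  0.0595] rot [ 0.013   0.245  -0.1765] rows>= 18.6
[[231.1576 133.4535]
 [272.9848 133.4226]
 [271.9652 192.981 ]
 [232.2346 193.0235]]
```

View pics/wGc.png

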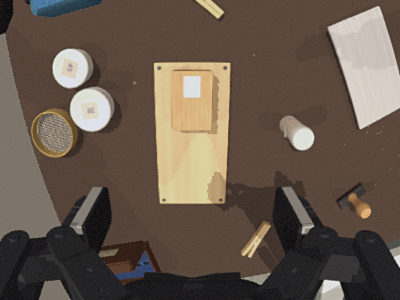

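In the tool's units: 0.245 rad / 3.1416 = 0.078.

play_rows(
  increments=[
    [1, [-0.014, 0.77, 0.02], [0.0041, 0.078, -0.056]],
    [1, [-0.014, 0.77, 0.02], [0.0041, 0.078, -0.056]],
    [1, [-0.014, 0.77, 0.02], [0.0041, 0.078, -0.056]],
    [1, [-0.014, 0.77, 0.02], [0.0041, 0.078, -0.056]],
    [1, [-0.014, 0.77, 0.02], [0.0041, 0.078, -0.056]],
    [1, [-0.014, 0.77, 0.02], [0.0041, 0.078, -0.056]],
    [1, [-0.014, 0.77, 0.02], [0.0041, 0.078, -0.056]],
    [1, [-0.014, 0.77, 0.02], [0.0041, 0.078, -0.056]],
  ],
)

```text
clock: 16.6
ee_pos: [0.4907, 0.0404, 0.2352]
tcp_rot: [0.992, 0.012, 0.123, 0.003]
contact_force: [0.5, -0.1, 0.7]
opening: 0.0851
gripper_force: 0.0
```

```bash
python3 -c "
from h import *
rgo(.051,-.002,.18,.01)"
```

```text
shift [-0.0897  0.4261  0.0109] rot [0.0061 0.0143 0.0018] rows>= 10.4
```

In the tool's units: 0.002 rad / 3.1416 = 0.0006.

play_rows(
  increments=[
    [1, [-0.09, 0.426, 0], [0.0019, 0.0045, 0.0006]],
    [1, [-0.09, 0.426, 0], [0.0019, 0.0045, 0.0006]],
    [1, [-0.09, 0.426, 0], [0.0019, 0.0045, 0.0006]],
    [1, [-0.09, 0.426, 0], [0.0019, 0.0045, 0.0006]],
    [1, [-0.09, 0.426, 0], [0.0019, 0.0045, 0.0006]],
    [1, [-0.09, 0.426, 0], [0.0019, 0.0045, 0.0006]],
    [1, [-0.09, 0.426, 0], [0.0019, 0.0045, 0.0006]],
    [1, [-0.09, 0.426, 0], [0.0019, 0.0045, 0.0006]],
  ],
)

```text
clock: 17.27
ee_pos: [0.431, -0.2878, 0.2213]
tcp_rot: [0.992, 0.01, 0.129, -0.0]
contact_force: [1.3, 0.9, 0.0]
opening: 0.0855
gripper_force: 0.0
```

```bash
python3 -c "
from h import *
rgo(.051,-.002,.13,.01)"
```

```text
shift [-0.0203  0.0996  0.06  ] rot [ 0.0005  0.0006 -0.0016] rows>= 2.8
```

play_rows(
  increments=[
    [1, [-0.02, 0.1, 0], [0, 0, 0]],
    [1, [-0.02, 0.1, 0], [0, 0, 0]],
    [1, [-0.02, 0.1, 0.03], [0, 0, 0]],
    [1, [-0.02, 0.1, 0.06], [0, 0, 0]],
    [1, [-0.02, 0.1, 0.06], [0, 0, 0]],
    [1, [-0.02, 0.1, 0.06], [0, 0, 0]],
    [1, [-0.02, 0.1, 0.06], [0, 0, 0]],
    [1, [-0.02, 0.1, 0.06], [0, 0, 0]],
  ],
)

```text
clock: 17.93
ee_pos: [0.4309, -0.3862, 0.1606]
tcp_rot: [0.991, 0.011, 0.13, 0.001]
contact_force: [-0.1, 0.1, -0.7]
opening: 0.0855
gripper_force: 0.0
```

```bash
python3 -c "
from h import *
wsnap('wH'); indeck(); rgo(.051,-.002,.0565,.01)
k=cal('wH')
for t in ['carton_mid','carton_long']: print(t,[(np.round(d['extent'],1).tolist(),round(d['confidence'],2)) for d in manip.find_in('wrist',t)])
a=cv2.imread('pics/wH.png')
for i,(w,y) in enumerate([(.031,-.0003),(.028,-.002)]):
  P=pix('wrist',[deck(x,y+s*w,.032*(i+1)) for x in(.001,.001+L[i]) for s in(1,-1)],k); print(P.round(1).tolist())
  for u in P: cv2.circle(a,tuple(np.round(u).astype(int)),1,(0,0,255) if i else (255,0,0),-1)
cv2.imwrite('pics/wHc.png',cv2.resize(a[60:260,160:360],None,fx=3,fy=3,interpolation=cv2.INTER_CUBIC))"
```

```text
TCP in deck [ 0.0536 -0.0007  0.1318] rot [-0.0028 -0.0007  0.0106] F [0.5076 0.5622 0.5091] T [ 0.0111  0.1464 -0.0134] op 0.08562792119898083 gf 0.0
shift [-0.0027  0.0011  0.0753] rot [ 0.0028 -0.0007  0.0006] rows>= 1.8
carton_mid [([213.0, 136.0, 291.1, 261.4], 0.83)]
carton_long [([469.9, 146.4, 512.0, 252.1], 0.98), ([342.6, 181.0, 447.1, 246.1], 0.9), ([214.8, 106.6, 292.3, 137.3], 0.78)]
[[218.5, 244.4], [284.4, 244.9], [215.2, 107.3], [290.6, 108.1]]
[[220.3, 262.3], [286.7, 262.7], [216.8, 142.9], [293.5, 143.7]]
```

View pics/wHc.png

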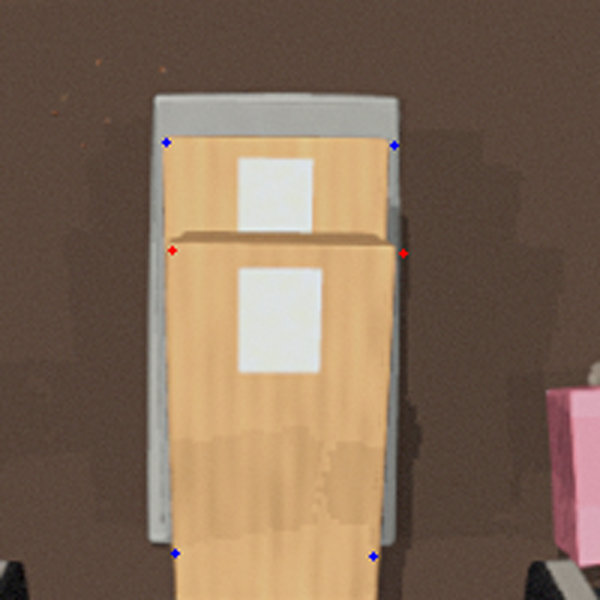

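```bash
python3 -c "
from h import *
indeck(); rgo(.0525,-.0005,.0565,.01)"
```

```text
TCP in deck [ 0.0535 -0.0006  0.1315] rot [-0.0026 -0.0006  0.0105] F [ 0.4346  0.8784 -0.099 ] T [ 0.0054  0.1429 -0.0465] op 0.08542490223015825 gf 0.0
shift [-0.001  -0.0003  0.075 ] rot [ 0.0026 -0.0006  0.0005] rows>= 1.8
```

In the tool's units: 0.003 rad / 3.1416 = 0.001.

play_rows(
  increments=[
    [1, [-0.001, 0, 0.03], [0.001, 0, 0]],
    [1, [-0.001, 0, 0.05], [0.001, 0, 0]],
    [1, [-0.001, 0, 0.065], [0.001, 0, 0]],
    [1, [-0.001, 0, 0.075], [0.001, 0, 0]],
    [1, [-0.001, 0, 0.075], [0.001, 0, 0]],
    [1, [-0.001, 0, 0.075], [0.001, 0, 0]],
    [1, [-0.001, 0, 0.075], [0.001, 0, 0]],
    [0, [-0.001, 0, 0.075], [0.001, 0, 0]],
  ],
)

```text
clock: 18.75
ee_pos: [0.4489, -0.3866, 0.0873]
tcp_rot: [0.991, 0.011, 0.13, -0.001]
contact_force: [0.1, 0.3, -0.2]
opening: 0.0752
gripper_force: 0.0
```

play_rows(
  increments=[
    [0, [0, 0, 0], [0, 0, 0]],
    [0, [0, 0, 0], [0, 0, 0]],
    [0, [0, 0, 0], [0, 0, 0]],
    [0, [0, 0, 0], [0, 0, 0]],
    [0, [0, 0, 0], [0, 0, 0]],
    [0, [0, 0, 0], [0, 0, 0]],
    [0, [0, 0, 0], [0, 0, 0]],
    [0, [0, 0, 0], [0, 0, 0]],
  ],
)

```text
clock: 19.42
ee_pos: [0.4485, -0.3866, 0.0877]
tcp_rot: [0.991, 0.011, 0.13, -0.001]
contact_force: [-4.8, 1.9, 9.6]
opening: 0.0516
gripper_force: 60.4
```

```bash
python3 -c "
from h import *
indeck()"
```

```text
TCP in deck [ 0.0519 -0.0012  0.0567] rot [ 0.0009 -0.      0.0095] F [-4.8352  1.8878  9.6349] T [0.3276 0.4272 0.106 ] op 0.05160634895577182 gf 60.418673157691956
```

play_rows(
  increments=[
    [0, [0, 0, -0.005], [0, 0, 0]],
    [0, [0, 0, -0.015], [0, 0, 0]],
    [0, [0, 0, -0.035], [0, 0, 0]],
    [0, [0, 0, -0.07], [0, 0, 0]],
    [0, [0, 0, -0.11], [0, 0, 0]],
    [0, [0, 0, -0.15], [0, 0, 0]],
    [0, [0, 0, -0.19], [0, 0, 0]],
    [0, [0, 0, -0.19], [0, 0, 0]],
  ],
)

```text
clock: 20.08
ee_pos: [0.4003, -0.3905, 0.279]
tcp_rot: [0.991, 0.011, 0.132, 0.005]
contact_force: [1.4, -0.8, -0.7]
opening: 0.051
gripper_force: 64.4
```

```bash
python3 -c "
from h import *
indeck(); fgo(BO,-.0435,0,.23); wsnap('wI')
for t in ['carton_mid','carton_long']: print(t,[(np.round(d['extent'],1).tolist(),round(d['confidence'],2)) for d in manip.find_in('wrist',t)])"
```

```text
TCP in deck [ 0.0544 -0.0045  0.254 ] rot [-0.0106 -0.0051  0.0115] F [ 1.423  -0.8436 -0.7136] T [-0.0963  0.1383 -0.026 ] op 0.051019859215424 gf 64.42953586578369
shift [ 0.0539 -0.7752  0.0548] rot [-0.0101 -0.2656  0.1755] rows>= 18.7
carton_mid [([197.7, 151.3, 308.0, 320.5], 0.84)]
carton_long [([225.3, 105.5, 272.3, 152.6], 0.94), ([316.0, 161.8, 400.0, 207.6], 0.76), ([423.4, 136.0, 476.3, 218.8], 0.68)]
```

In the tool's units: -0.266 rad / 3.1416 = -0.0847.

play_rows(
  increments=[
    [0, [0.054, -0.775, 0.04], [-0.0032, -0.0847, 0.056]],
    [0, [0.054, -0.775, 0.04], [-0.0032, -0.0847, 0.056]],
    [0, [0.054, -0.775, 0.04], [-0.0032, -0.0847, 0.056]],
    [0, [0.054, -0.775, 0.04], [-0.0032, -0.0847, 0.056]],
    [0, [0.054, -0.775, 0.04], [-0.0032, -0.0847, 0.056]],
    [0, [0.054, -0.775, 0.04], [-0.0032, -0.0847, 0.056]],
    [0, [0.054, -0.775, 0.04], [-0.0032, -0.0847, 0.056]],
    [0, [0.054, -0.775, 0.04], [-0.0032, -0.0847, 0.056]],
  ],
)

```text
clock: 20.9
ee_pos: [0.4176, -0.0611, 0.257]
tcp_rot: [0.997, -0.076, -0.006, -0.007]
contact_force: [-0.0, 0.8, -2.0]
opening: 0.0504
gripper_force: 63.9
```

play_rows(
  increments=[
    [0, [0, -0.33, 0], [0, 0, 0]],
    [0, [0, -0.33, 0], [0, 0, 0]],
    [0, [0, -0.33, 0], [0, 0, 0]],
    [0, [0, -0.33, 0], [0, 0, 0]],
    [0, [0, -0.33, 0], [0, 0, 0]],
    [0, [0, -0.33, 0], [0, 0, 0]],
    [0, [0, -0.33, 0], [0, 0, 0]],
    [0, [0, -0.33, 0], [0, 0, 0]],
  ],
)

```text
clock: 21.57
ee_pos: [0.4678, 0.2649, 0.2609]
tcp_rot: [0.997, -0.076, -0.006, -0.006]
contact_force: [0.7, -0.3, -2.3]
opening: 0.0509
gripper_force: 63.9
```

```bash
python3 -c "
from h import *
fgo(BO,-.0435,0,.12)"
```

```text
shift [-0.0337 -0.1148  0.1426] rot [-0.0109  0.0128  0.0018] rows>= 4.5
```

In the tool's units: 0.013 rad / 3.1416 = 0.0041.

play_rows(
  increments=[
    [0, [-0.034, -0.115, 0], [-0.0035, 0.0041, 0.0006]],
    [0, [-0.034, -0.115, 0], [-0.0035, 0.0041, 0.0006]],
    [0, [-0.034, -0.115, 0.02], [-0.0035, 0.0041, 0.0006]],
    [0, [-0.034, -0.115, 0.06], [-0.0035, 0.0041, 0.0006]],
    [0, [-0.034, -0.115, 0.1], [-0.0035, 0.0041, 0.0006]],
    [0, [-0.034, -0.115, 0.14], [-0.0035, 0.0041, 0.0006]],
    [0, [-0.034, -0.115, 0.14], [-0.0035, 0.0041, 0.0006]],
    [0, [-0.034, -0.115, 0.14], [-0.0035, 0.0041, 0.0006]],
  ],
)

```text
clock: 22.23
ee_pos: [0.4494, 0.3818, 0.1214]
tcp_rot: [0.997, -0.077, -0.002, 0.002]
contact_force: [0.7, -0.4, 0.1]
opening: 0.0508
gripper_force: 63.8
```

play_rows(
  increments=[
    [0, [0, 0, 0.02], [0, 0, 0]],
    [0, [0, 0, 0.04], [0, 0, 0]],
    [0, [0, 0, 0.06], [0, 0, 0]],
    [0, [0, 0, 0.07], [0, 0, 0]],
    [0, [0, 0, 0.07], [0, 0, 0]],
    [0, [0, 0, 0.07], [0, 0, 0]],
    [0, [0, 0, 0.07], [0, 0, 0]],
    [0, [0, 0, 0.07], [0, 0, 0]],
  ],
)

```text
clock: 22.9
ee_pos: [0.4539, 0.3838, 0.057]
tcp_rot: [0.997, -0.077, 0.004, -0.002]
contact_force: [0.8, 0.3, -1.5]
opening: 0.0506
gripper_force: 63.9
```

```bash
python3 -c "
from h import *
o=manip.get_obs(); print(o['contact_force'],o['wrist_torque'],o['opening'])
fgo(BO,-.0435,0,.0307); wsnap('wJ')
for t in ['carton_mid','carton_short']: print(t,[(np.round(d['extent'],1).tolist(),round(d['confidence'],2)) for d in manip.find_in('wrist',t)])"
```

```text
[ 0.8001  0.2854 -1.4969] [0.0384 0.0145 0.0218] 0.0506078174925911
shift [-0.004  -0.0009  0.0262] rot [-0.0036 -0.0069 -0.0016] rows>= 0.6
carton_mid [([193.7, 152.0, 310.5, 320.4], 0.62), ([205.7, 2.9, 294.2, 135.2], 0.6)]
carton_short [([205.1, 2.5, 291.8, 134.0], 0.63)]
```

View pics/wJ.png

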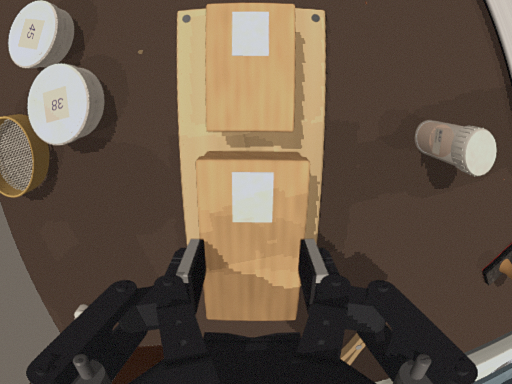

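In the tool's units: -0.004 rad / 3.1416 = -0.0013.

play_rows(
  increments=[
    [0, [-0.004, -0.001, 0.01], [-0.0013, -0.0022, -0.0006]],
    [0, [-0.004, -0.001, 0.017], [-0.0013, -0.0022, -0.0006]],
    [0, [-0.004, -0.001, 0.021], [-0.0013, -0.0022, -0.0006]],
    [0, [-0.004, -0.001, 0.024], [-0.0013, -0.0022, -0.0006]],
    [0, [-0.004, -0.001, 0.0255], [-0.0013, -0.0022, -0.0006]],
    [0, [-0.004, -0.001, 0.0255], [-0.0013, -0.0022, -0.0006]],
    [0, [-0.004, -0.001, 0.0255], [-0.0013, -0.0022, -0.0006]],
    [0, [-0.004, -0.001, 0.0255], [-0.0013, -0.0022, -0.0006]],
  ],
)

```text
clock: 23.72
ee_pos: [0.449, 0.3848, 0.0293]
tcp_rot: [0.997, -0.076, -0.001, 0.001]
contact_force: [0.2, -0.2, -1.8]
opening: 0.0509
gripper_force: 64.3
```

```bash
python3 -c "
from h import *
o=manip.get_obs(); print(o['contact_force'],o['wrist_torque'],o['ee_pos'])
fgo(BO,-.0435,0,.0305)"
```

```text
[ 0.1891 -0.2327 -1.7922] [-0.04    0.0044  0.0039] [0.449  0.3848 0.0293]
shift [ 0.0012 -0.0008 -0.0012] rot [0.0024 0.0026 0.0005] rows>= 0.0
```

In the tool's units: 0.003 rad / 3.1416 = 0.001.

play_rows(
  increments=[
    [0, [0, 0, 0.0005], [0.0006, 0.001, 0]],
    [0, [0, 0, 0.001], [0.0006, 0.001, 0]],
    [0, [0, 0, 0.0015], [0.0006, 0.001, 0]],
    [0, [0, 0, 0.002], [0.0006, 0.001, 0]],
    [0, [0, 0, 0.002], [0.0006, 0.001, 0]],
    [0, [0, 0, 0.002], [0.0006, 0.001, 0]],
    [0, [0, 0, 0.002], [0.0006, 0.001, 0]],
    [0, [0, 0, 0.002], [0.0006, 0.001, 0]],
  ],
)

```text
clock: 24.38
ee_pos: [0.4492, 0.3848, 0.029]
tcp_rot: [0.997, -0.076, 0.001, 0.0]
contact_force: [-3.6, -3.2, 10.3]
opening: 0.0507
gripper_force: 71.0
```

play_rows(
  increments=[
    [1, [0, 0, -0.001], [0, 0, 0]],
    [1, [0, 0, -0.001], [0, 0, 0]],
    [1, [0, 0, -0.001], [0, 0, 0]],
    [1, [0, 0, -0.001], [0, 0, 0]],
    [1, [0, 0, -0.02], [0, 0, 0]],
    [1, [0, 0, -0.06], [0, 0, 0]],
    [1, [0, 0, -0.1], [0, 0, 0]],
    [1, [0, 0, -0.14], [0, 0, 0]],
  ],
)

```text
clock: 25.05
ee_pos: [0.4484, 0.3845, 0.1683]
tcp_rot: [0.997, -0.076, -0.001, 0.001]
contact_force: [0.9, 0.8, 0.1]
opening: 0.0856
gripper_force: 0.0
```

```bash
python3 -c "
from h import *
o=manip.get_obs(); print(o['contact_force'],o['ee_pos'],o['opening'])
rgo(.0635,0,.19)"
```

```text
[0.9461 0.7744 0.0593] [0.4484 0.3845 0.1683] 0.08562024615910054
shift [ 0.0948  0.7647 -0.0501] rot [ 0.0231  0.2607 -0.1649] rows>= 18.5
```

In the tool's units: 0.26 rad / 3.1416 = 0.0828.

play_rows(
  increments=[
    [1, [0.02, 0.32, -0.05], [0, 0.0828, -0.0525]],
    [1, [0.02, 0.32, -0.05], [0, 0.0828, -0.0525]],
    [1, [0.02, 0.32, -0.05], [0, 0.0828, -0.0525]],
    [1, [0.02, 0.32, -0.05], [0, 0.0828, -0.0525]],
    [1, [0.02, 0.32, -0.05], [0, 0.0828, -0.0525]],
    [1, [0.02, 0.32, -0.05], [0, 0.0828, -0.0525]],
    [1, [0.02, 0.32, -0.05], [0, 0.0828, -0.0525]],
    [1, [0.02, 0.32, -0.05], [0, 0.0828, -0.0525]],
  ],
)

```text
clock: 25.72
ee_pos: [0.4192, 0.0635, 0.2182]
tcp_rot: [0.991, 0.007, 0.13, 0.011]
contact_force: [0.6, -0.4, -0.8]
opening: 0.0854
gripper_force: 0.0
```

```bash
python3 -c "
from h import *
rgo(.0635,0,.15)"
```

```text
shift [-0.0007  0.4483  0.049 ] rot [ 0.0225 -0.0003  0.0034] rows>= 10.8
```

In the tool's units: 0.022 rad / 3.1416 = 0.007.

play_rows(
  increments=[
    [1, [0, 0.32, 0], [0.007, 0, 0.001]],
    [1, [0, 0.32, 0], [0.007, 0, 0.001]],
    [1, [0, 0.32, 0], [0.007, 0, 0.001]],
    [1, [0, 0.32, 0], [0.007, 0, 0.001]],
    [1, [0, 0.32, 0], [0.007, 0, 0.001]],
    [1, [0, 0.32, 0], [0.007, 0, 0.001]],
    [1, [0, 0.32, 0], [0.007, 0, 0.001]],
    [1, [0, 0.32, 0], [0.007, 0, 0.001]],
  ],
)

```text
clock: 26.38
ee_pos: [0.4226, -0.2584, 0.2247]
tcp_rot: [0.992, 0.005, 0.129, -0.0]
contact_force: [0.8, 0.5, 0.8]
opening: 0.0856
gripper_force: 0.0
```

```bash
python3 -c "
from h import *
rgo(.0635,0,.13)"
```

```text
shift [0.0002 0.1272 0.0656] rot [ 0.0019  0.0005 -0.002 ] rows>= 3.4
```

In the tool's units: -0.002 rad / 3.1416 = -0.0006.

play_rows(
  increments=[
    [1, [0, 0.127, 0], [0.0006, 0, -0.0006]],
    [1, [0, 0.127, 0], [0.0006, 0, -0.0006]],
    [1, [0, 0.127, 0], [0.0006, 0, -0.0006]],
    [1, [0, 0.127, 0.03], [0.0006, 0, -0.0006]],
    [1, [0, 0.127, 0.065], [0.0006, 0, -0.0006]],
    [1, [0, 0.127, 0.065], [0.0006, 0, -0.0006]],
    [1, [0, 0.127, 0.065], [0.0006, 0, -0.0006]],
    [1, [0, 0.127, 0.065], [0.0006, 0, -0.0006]],
  ],
)

```text
clock: 27.05
ee_pos: [0.4416, -0.3812, 0.1628]
tcp_rot: [0.992, 0.008, 0.129, -0.002]
contact_force: [0.3, -0.0, 0.4]
opening: 0.0857
gripper_force: 0.0
```

```bash
cat >> h.py <<'E'
def brown(tag,seed,vmin=150):
    im=cv2.imread(f'pics/{tag}.png'); hsv=cv2.cvtColor(im,cv2.COLOR_BGR2HSV)
    m=((hsv[...,1]>70)&(hsv[...,2]>vmin)&(hsv[...,0]<30)).astype(np.uint8)
    m=cv2.morphologyEx(m,cv2.MORPH_OPEN,np.ones((3,3)))
    _,lab=cv2.connectedComponents(m); m=(lab==lab[seed[1],seed[0]]).astype(np.uint8)
    return max(cv2.findContours(m,0,cv2.CHAIN_APPROX_NONE)[0],key=cv2.contourArea)[:,0]
def lid(tag,seed,h,frame='deck',vmin=150):
    """min area rect of brown blob projected on the plane at deck height h; deck coords"""
    k=cal(tag); P=[]
    for u in brown(tag,seed,vmin):
        o,v=ray('wrist',u,k)
        if frame=='deck': o=RD.inv().apply(o-SEAT); v=RD.inv().apply(v)
        P.append((o+v*(h-o[2])/v[2])[:2])
    (cx,cy),(w,hh),a=cv2.minAreaRect((np.array(P)*1000).astype(np.float32))
    if w<hh: w,hh,a=hh,w,a+90
    return np.round([cx,cy,w,hh,(a+90)%180-90],1)
E
python3 -c "
from h import *
wsnap('wK'); indeck()
s=np.round(pix('wrist',deck(.03,0,.032),cal('wK'))[0]).astype(int); print(s)
for h in (.030,.032,.034): print(lid('wK',s,h))
for t in ['carton_long','rack']: print(t,[(np.round(d['extent'],1).tolist(),round(d['confidence'],2)) for d in manip.find_in('wrist',t)])
rgo(.0635,0,.026)"
```

```text
TCP in deck [0.065  0.0038 0.1318] rot [ 0.0001 -0.0003  0.0031] F [ 0.0895 -0.2729  0.1704] T [0.0507 0.1456 0.063 ] op 0.08519627700374803 gf 0.0
[257 228]
[ 65.1   0.8 126.3  62.6  -0.1]
[ 65.7   0.9 125.3  62.1  -0.1]
[ 66.3   0.9 124.3  61.6  -0.1]
carton_long [([220.2, 119.2, 296.4, 255.9], 0.92), ([467.8, 152.4, 511.9, 257.4], 0.76), ([348.5, 189.7, 448.7, 254.4], 0.58)]
rack [([214.4, 100.5, 302.1, 290.3], 0.96)]
shift [-0.0018  0.0035  0.1062] rot [ 0.001  -0.0009  0.0032] rows>= 2.5
```

In the tool's units: 0.003 rad / 3.1416 = 0.001.

play_rows(
  increments=[
    [1, [0.0005, 0.003, 0.03], [0.0003, 0, 0.001]],
    [1, [0.0005, 0.003, 0.06], [0.0003, 0, 0.001]],
    [1, [0.0005, 0.003, 0.08], [0.0003, 0, 0.001]],
    [1, [0.0005, 0.003, 0.092], [0.0003, 0, 0.001]],
    [1, [0.0005, 0.003, 0.1], [0.0003, 0, 0.001]],
    [1, [0.0005, 0.003, 0.105], [0.0003, 0, 0.001]],
    [1, [0.0005, 0.003, 0.105], [0.0003, 0, 0.001]],
    [1, [0.0005, 0.003, 0.105], [0.0003, 0, 0.001]],
  ],
)

```text
clock: 27.87
ee_pos: [0.4691, -0.3842, 0.0614]
tcp_rot: [0.992, 0.006, 0.13, -0.002]
contact_force: [0.2, 0.5, -0.3]
opening: 0.0857
gripper_force: 0.0
```

play_rows(
  increments=[
    [0, [0, 0, 0], [0, 0, 0]],
    [0, [0, 0, 0], [0, 0, 0]],
    [0, [0, 0, 0], [0, 0, 0]],
    [0, [0, 0, 0], [0, 0, 0]],
    [0, [0, 0, 0], [0, 0, 0]],
    [0, [0, 0, 0], [0, 0, 0]],
    [0, [0, 0, 0], [0, 0, 0]],
    [0, [0, 0, 0], [0, 0, 0]],
  ],
)

```text
clock: 28.53
ee_pos: [0.4704, -0.3869, 0.0651]
tcp_rot: [0.991, 0.006, 0.132, 0.001]
contact_force: [-6.2, 0.9, 21.5]
opening: -0.0001
gripper_force: 11.3
```

```bash
python3 -c "
from h import *
indeck(); wsnap('wL'); s=np.round(pix('wrist',deck(.1,0,.032),cal('wL'))[0]).astype(int); print(s,lid('wL',s,.032))
s=np.round(pix('wrist',deck(.08,0,.064),cal('wH'))[0]).astype(int); print(s,lid('wH',s,.064))
s=np.round(pix('wrist',deck(.06,0,.096),cal('wE'))[0]).astype(int); print(s,lid('wE',s,.096))
"
```

```text
TCP in deck [ 0.0672 -0.0018  0.0292] rot [-0.0044 -0.004   0.0001] F [-6.2264  0.8699 21.4964] T [0.1648 0.1266 0.0507] op -5.0465699170822745e-05 gf 11.250198223442567
[250 192] [ 32.1 -24.6 695.6 409.2  88.3]
[252 171] [ -39.6  -32.8 1041.4  610.3   89.1]
[257 188] [-36.3 -36.8 961.2 566.3  88.4]
```

View pics/wL.png

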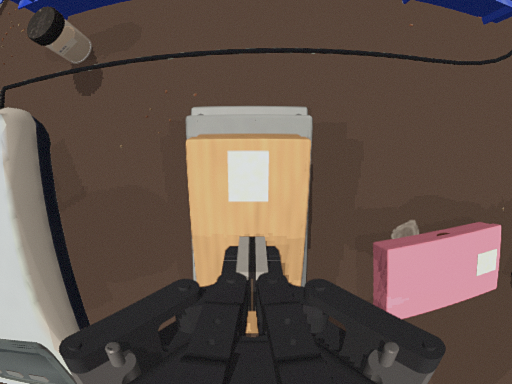

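```bash
python3 -c "
from h import *
k=cal('wL')
for z in (.0,.01,.02,.0335,.045): print(z,pix('wrist',[deck(.128,.0319,z),deck(.128,-.0301,z)],k).round(1).tolist())
print('deck',pix('wrist',[deck(.136,.038,0),deck(.136,-.038,0)],k).round(1).tolist())
o=manip.get_obs(); R=Rn.from_quat(o['tcp_rot'])
for f in (0,.009,.015,.022): print('tip',f,pix('wrist',o['ee_pos']+R.apply([[0.011,0,f],[-.011,0,f]]),k).round(1).tolist())
"
```

```text
0.0 [[196.6, 131.3], [300.4, 131.0]]
0.01 [[193.6, 133.2], [303.3, 133.0]]
0.02 [[190.1, 135.4], [306.5, 135.1]]
0.0335 [[184.8, 138.8], [311.6, 138.5]]
0.045 [[179.4, 142.3], [316.7, 142.0]]
deck [[186.3, 118.4], [313.7, 118.2]]
tip 0 [[253.4, 228.8], [253.3, 263.1]]
tip 0.009 [[253.3, 222.1], [253.2, 255.3]]
tip 0.015 [[253.2, 218.0], [253.2, 250.5]]
tip 0.022 [[253.2, 213.5], [253.1, 245.1]]
```

play_rows(
  increments=[
    [0, [0, 0, -0.03], [0, 0, 0]],
    [0, [0, 0, -0.06], [0, 0, 0]],
    [0, [0, 0, -0.1], [0, 0, 0]],
    [1, [0, 0, -0.1], [0, 0, 0]],
    [1, [0, 0, -0.1], [0, 0, 0]],
    [1, [0, 0, -0.1], [0, 0, 0]],
    [1, [0, 0, -0.1], [0, 0, 0]],
    [1, [0, 0, -0.1], [0, 0, 0]],
  ],
)

```text
clock: 29.25
ee_pos: [0.4428, -0.3833, 0.1554]
tcp_rot: [0.992, 0.006, 0.128, -0.004]
contact_force: [-0.8, 0.1, 0.1]
opening: 0.0605
gripper_force: 0.0
```

```bash
python3 -c "
from h import *
wsnap('wM'); indeck()
s=np.round(pix('wrist',deck(.03,0,.032),cal('wM'))[0]).astype(int)
l=lid('wM',s,.0335);print(l)
for t in ['carton_long']: print(t,[(np.round(d['extent'],1).tolist(),round(d['confidence'],2)) for d in manip.find_in('wrist',t)])
rgo(l[0]/1e3,l[1]/1e3,.0205)"
```

```text
TCP in deck [0.0639 0.0021 0.1236] rot [ 0.0057  0.0024 -0.0015] F [0.8104 0.3541 0.1772] T [ 0.0428  0.1863 -0.0158] op 0.06778173579192609 gf 0.0
[ 66.4   1.  124.7  61.8  -0. ]
carton_long [([474.3, 153.3, 512.0, 257.3], 0.92), ([348.6, 187.6, 453.6, 258.7], 0.63), ([218.0, 118.7, 296.4, 260.1], 0.62)]
shift [0.0026 0.0015 0.1033] rot [-0.0054  0.0022 -0.0014] rows>= 2.5
```

In the tool's units: -0.005 rad / 3.1416 = -0.0016.

play_rows(
  increments=[
    [1, [0.002, 0, 0], [-0.0016, 0.0006, 0]],
    [1, [0.002, 0, 0.02], [-0.0016, 0.0006, 0]],
    [1, [0.002, 0, 0.05], [-0.0016, 0.0006, 0]],
    [1, [0.002, 0, 0.075], [-0.0016, 0.0006, 0]],
    [1, [0.002, 0, 0.085], [-0.0016, 0.0006, 0]],
    [1, [0.002, 0, 0.085], [-0.0016, 0.0006, 0]],
    [1, [0.002, 0, 0.085], [-0.0016, 0.0006, 0]],
    [1, [0.002, 0, 0.085], [-0.0016, 0.0006, 0]],
  ],
)

```text
clock: 30.02
ee_pos: [0.4673, -0.3845, 0.0767]
tcp_rot: [0.991, 0.006, 0.131, 0.001]
contact_force: [0.4, 0.5, 0.6]
opening: 0.0855
gripper_force: 0.0
```

```bash
python3 -c "
from h import *
for i in range(3): manip.read_camera('side')
indeck()
rgo(.066,.001,.0205)"
```

```text
TCP in deck [0.0672 0.0005 0.0415] rot [-0.0042 -0.0025 -0.0007] F [ 0.6852 -0.0506  0.487 ] T [-0.0294  0.1589 -0.0379] op 0.08533688783218021 gf 0.0
shift [-0.0013 -0.0006  0.021 ] rot [ 0.0042 -0.0025 -0.0007] rows>= 0.5
```

In the tool's units: -0.001 rad / 3.1416 = -0.0003.

play_rows(
  increments=[
    [1, [-0.001, -0.0005, 0.008], [0.0013, -0.0006, -0.0003]],
    [1, [-0.001, -0.0005, 0.016], [0.0013, -0.0006, -0.0003]],
    [1, [-0.001, -0.0005, 0.021], [0.0013, -0.0006, -0.0003]],
    [1, [-0.001, -0.0005, 0.021], [0.0013, -0.0006, -0.0003]],
    [1, [-0.001, -0.0005, 0.021], [0.0013, -0.0006, -0.0003]],
    [1, [-0.001, -0.0005, 0.021], [0.0013, -0.0006, -0.0003]],
    [1, [-0.001, -0.0005, 0.021], [0.0013, -0.0006, -0.0003]],
    [1, [-0.001, -0.0005, 0.021], [0.0013, -0.0006, -0.0003]],
  ],
)

```text
clock: 30.83
ee_pos: [0.4714, -0.3833, 0.0551]
tcp_rot: [0.992, 0.007, 0.129, -0.002]
contact_force: [0.3, 0.4, -0.6]
opening: 0.0855
gripper_force: 0.0
```

```bash
python3 -c "
from h import *
indeck()
rgo(.066,.001,.0205)"
```

```text
TCP in deck [0.0657 0.0018 0.0193] rot [0.0018 0.0007 0.    ] F [ 0.2511  0.353  -0.575 ] T [-0.0332  0.1992  0.0437] op 0.08549407568741885 gf 0.0
shift [ 0.0003  0.0008 -0.0012] rot [-0.0018  0.0007  0.    ] rows>= 0.0
```

play_rows(
  increments=[
    [1, [0, 0.0008, -0.001], [0, 0, 0]],
    [0, [0, 0.0008, -0.001], [0, 0, 0]],
    [0, [0, 0.0008, -0.001], [0, 0, 0]],
    [0, [0, 0.0008, -0.001], [0, 0, 0]],
    [0, [0, 0.0008, -0.001], [0, 0, 0]],
    [0, [0, 0.0008, -0.001], [0, 0, 0]],
    [0, [0, 0.0008, -0.001], [0, 0, 0]],
    [0, [0, 0.0008, -0.001], [0, 0, 0]],
  ],
)

```text
clock: 31.5
ee_pos: [0.471, -0.3843, 0.0568]
tcp_rot: [0.992, 0.007, 0.129, -0.001]
contact_force: [-2.9, 0.5, 5.6]
opening: 0.0591
gripper_force: 62.6
```

```bash
python3 -c "
from h import *
indeck()"
```

```text
TCP in deck [0.0657 0.0008 0.021 ] rot [0.0013 0.0005 0.0003] F [-2.8733  0.5265  5.6039] T [ 0.1707  0.3916 -0.0024] op 0.059082722411725644 gf 62.59775161743164
```

play_rows(
  increments=[
    [0, [0, 0, -0.005], [0, 0, 0]],
    [0, [0, 0, -0.012], [0, 0, 0]],
    [0, [0, 0, -0.025], [0, 0, 0]],
    [0, [0, 0, -0.05], [0, 0, 0]],
    [0, [0, 0, -0.08], [0, 0, 0]],
    [0, [0, 0, -0.115], [0, 0, 0]],
    [0, [0, 0, -0.15], [0, 0, 0]],
    [0, [0, 0, -0.18], [0, 0, 0]],
  ],
)

```text
clock: 32.17
ee_pos: [0.4243, -0.3849, 0.2324]
tcp_rot: [0.992, 0.007, 0.129, -0.001]
contact_force: [0.5, -0.4, -1.1]
opening: 0.0592
gripper_force: 66.3
```

```bash
python3 -c "
from h import *
wsnap('wN');indeck(); 
s=np.round(pix('wrist',deck(.03,0,0),cal('wN'))[0]).astype(int)
print([(np.round(d['extent'],1).tolist(),round(d['confidence'],2)) for d in manip.find_in('wrist','carton_long')],[(np.round(d['extent'],1).tolist(),round(d['confidence'],2)) for d in manip.find_in('wrist','rack')])
fgo(PL,0,0,.22)"
```

```text
TCP in deck [ 0.068  -0.0018  0.2086] rot [-0.0075 -0.0037  0.0021] F [ 0.715  -2.4069  3.257 ] T [-0.1022  0.0366 -0.0468] op 0.05919222215112439 gf 66.36497855186462
[([186.6, 130.5, 319.3, 337.3], 0.77), ([443.4, 145.2, 497.3, 235.1], 0.65), ([331.8, 171.1, 419.4, 230.7], 0.63)] [([219.2, 102.8, 291.7, 132.3], 0.87)]
shift [ 0.1348 -0.4914  0.0479] rot [ 0.0414 -0.2595 -0.2863] rows>= 12.3
```

In the tool's units: -0.286 rad / 3.1416 = -0.091.

play_rows(
  increments=[
    [0, [0.135, -0.491, 0.048], [0.0131, -0.0828, -0.091]],
    [0, [0.135, -0.491, 0.048], [0.0131, -0.0828, -0.091]],
    [0, [0.135, -0.491, 0.048], [0.0131, -0.0828, -0.091]],
    [0, [0.135, -0.491, 0.048], [0.0131, -0.0828, -0.091]],
    [0, [0.135, -0.491, 0.048], [0.0131, -0.0828, -0.091]],
    [0, [0.135, -0.491, 0.048], [0.0131, -0.0828, -0.091]],
    [0, [0.135, -0.491, 0.048], [0.0131, -0.0828, -0.091]],
    [0, [0.135, -0.491, 0.048], [0.0131, -0.0828, -0.091]],
  ],
)

```text
clock: 32.98
ee_pos: [0.5131, -0.061, 0.2209]
tcp_rot: [0.989, 0.15, -0.003, -0.004]
contact_force: [0.2, -0.1, -0.5]
opening: 0.059
gripper_force: 66.3
```

```bash
python3 -c "
from h import *
fgo(PL,0,0,.12)"
```

```text
shift [ 0.0967 -0.1449  0.1017] rot [-0.0081  0.0041  0.0007] rows>= 4.8
```

In the tool's units: 0.004 rad / 3.1416 = 0.0013.

play_rows(
  increments=[
    [0, [0.097, -0.145, 0], [-0.0025, 0.0013, 0]],
    [0, [0.097, -0.145, 0], [-0.0025, 0.0013, 0]],
    [0, [0.097, -0.145, 0], [-0.0025, 0.0013, 0]],
    [0, [0.097, -0.145, 0], [-0.0025, 0.0013, 0]],
    [0, [0.097, -0.145, 0.04], [-0.0025, 0.0013, 0]],
    [0, [0.097, -0.145, 0.08], [-0.0025, 0.0013, 0]],
    [0, [0.097, -0.145, 0.1], [-0.0025, 0.0013, 0]],
    [0, [0.097, -0.145, 0.1], [-0.0025, 0.0013, 0]],
  ],
)

```text
clock: 33.65
ee_pos: [0.5576, 0.105, 0.1162]
tcp_rot: [0.989, 0.151, -0.006, -0.0]
contact_force: [-0.5, 0.1, -1.4]
opening: 0.059
gripper_force: 66.2
```

play_rows(
  increments=[
    [0, [0, 0, 0.02], [0, 0, 0]],
    [0, [0, 0, 0.04], [0, 0, 0]],
    [0, [0, 0, 0.055], [0, 0, 0]],
    [0, [0, 0, 0.065], [0, 0, 0]],
    [0, [0, 0, 0.065], [0, 0, 0]],
    [0, [0, 0, 0.065], [0, 0, 0]],
    [0, [0, 0, 0.065], [0, 0, 0]],
    [0, [0, 0, 0.065], [0, 0, 0]],
  ],
)

```text
clock: 34.32
ee_pos: [0.5643, 0.104, 0.0599]
tcp_rot: [0.989, 0.15, 0.003, 0.001]
contact_force: [0.2, 0.2, -1.4]
opening: 0.0592
gripper_force: 66.3
```

```bash
python3 -c "
from h import *
o=manip.get_obs(); print(o['contact_force'],o['wrist_torque'],o['opening'])
wsnap('wO'); k=cal('wO'); R=Rn.from_quat(o['tcp_rot'])
print([(np.round(d['extent'],1).tolist(),round(d['confidence'],2)) for d in manip.find_in('wrist','carton_long')])
print(pix('wrist',o['ee_pos']+R.apply([[.0625+.0005,-.031,-.0125],[.0625,.031,-.0125],[-.0625,.031,-.0125],[-.0625,-.031,-.0125]]),k).round(1).tolist())
fgo(PL,-.0005,0,.0365)"
```

```text
[ 0.1638  0.1918 -1.401 ] [-0.0223  0.0092  0.0236] 0.059159278648796665
[([187.2, 132.5, 319.9, 339.1], 0.94)]
[[186.4, 137.6], [321.1, 138.7], [301.9, 339.6], [204.7, 339.9]]
shift [-0.0019 -0.0033  0.0231] rot [ 0.0025 -0.0043  0.0004] rows>= 0.6
```

In the tool's units: -0.004 rad / 3.1416 = -0.0013.

play_rows(
  increments=[
    [0, [-0.002, -0.003, 0.01], [0.0006, -0.0013, 0]],
    [0, [-0.002, -0.003, 0.016], [0.0006, -0.0013, 0]],
    [0, [-0.002, -0.003, 0.02], [0.0006, -0.0013, 0]],
    [0, [-0.002, -0.003, 0.022], [0.0006, -0.0013, 0]],
    [0, [-0.002, -0.003, 0.022], [0.0006, -0.0013, 0]],
    [0, [-0.002, -0.003, 0.022], [0.0006, -0.0013, 0]],
    [0, [-0.002, -0.003, 0.022], [0.0006, -0.0013, 0]],
    [0, [-0.002, -0.003, 0.022], [0.0006, -0.0013, 0]],
  ],
)

```text
clock: 35.08
ee_pos: [0.5607, 0.1062, 0.0367]
tcp_rot: [0.989, 0.15, -0.001, 0.0]
contact_force: [-0.0, 0.3, -1.3]
opening: 0.0588
gripper_force: 66.3
```

```bash
python3 -c "
from h import *
o=manip.get_obs(); print(o['contact_force'],o['ee_pos'])
fgo(PL,-.0005,0,.0355)"
```

```text
[-0.032   0.273  -1.3221] [0.5607 0.1062 0.0367]
shift [ 0.0006 -0.0001  0.0011] rot [0.     0.0012 0.0004] rows>= 0.0
```

In the tool's units: 0.001 rad / 3.1416 = 0.0003.

play_rows(
  increments=[
    [0, [0.0005, 0, 0.0005], [0, 0.0003, 0]],
    [0, [0.0005, 0, 0.001], [0, 0.0003, 0]],
    [0, [0.0005, 0, 0.0015], [0, 0.0003, 0]],
    [0, [0.0005, 0, 0.0015], [0, 0.0003, 0]],
    [0, [0.0005, 0, 0.0015], [0, 0.0003, 0]],
    [0, [0.0005, 0, 0.0015], [0, 0.0003, 0]],
    [0, [0.0005, 0, 0.0015], [0, 0.0003, 0]],
    [0, [0.0005, 0, 0.0015], [0, 0.0003, 0]],
  ],
)

```text
clock: 35.75
ee_pos: [0.5611, 0.1064, 0.0352]
tcp_rot: [0.989, 0.15, -0.0, 0.0]
contact_force: [-0.5, 0.3, 1.7]
opening: 0.0594
gripper_force: 66.8
```

play_rows(
  increments=[
    [1, [0, 0, 0.0005], [0, 0, 0]],
    [1, [0, 0, 0], [0, 0, 0]],
    [1, [0, 0, 0], [0, 0, 0]],
    [1, [0, 0, 0], [0, 0, 0]],
    [1, [0, 0, -0.03], [0, 0, 0]],
    [1, [0, 0, -0.06], [0, 0, 0]],
    [1, [0, 0, -0.1], [0, 0, 0]],
    [1, [0, 0, -0.12], [0, 0, 0]],
  ],
)

```text
clock: 36.42
ee_pos: [0.5627, 0.1065, 0.1592]
tcp_rot: [0.989, 0.15, 0.002, 0.0]
contact_force: [0.7, 0.9, 0.8]
opening: 0.0852
gripper_force: 0.0
```

```bash
python3 -c "
from h import *
for i in range(3): manip.read_camera('side')
wsnap('wP'); k=cal('wP')
s=np.round(pix('wrist',np.r_[PL[0]-[.02,.006],.048],k)[0]).astype(int)
print(lid('wP',s,.048,'w'),lid('wP',s,.048,'w',130))
fgo(BO,-.0435,0,.2)"
```

```text
[561.7 107.5 124.9  61.2  17.3] [561.7 107.5 124.9  61.2  17.3]
shift [-0.023  -0.2992 -0.0448] rot [ 0.0001 -0.0005  0.455 ] rows>= 7.3
```

In the tool's units: 0.455 rad / 3.1416 = 0.1448.

play_rows(
  increments=[
    [1, [-0.023, -0.299, -0.045], [0, 0, 0.1448]],
    [1, [-0.023, -0.299, -0.045], [0, 0, 0.1448]],
    [1, [-0.023, -0.299, -0.045], [0, 0, 0.1448]],
    [1, [-0.023, -0.299, -0.045], [0, 0, 0.1448]],
    [1, [-0.023, -0.299, -0.045], [0, 0, 0.1448]],
    [1, [-0.023, -0.299, -0.045], [0, 0, 0.1448]],
    [1, [-0.023, -0.299, -0.045], [0, 0, 0.1448]],
    [1, [-0.023, -0.299, -0.045], [0, 0, 0.1448]],
  ],
)

```text
clock: 37.28
ee_pos: [0.4472, 0.3887, 0.1985]
tcp_rot: [0.997, -0.075, -0.002, 0.0]
contact_force: [0.2, -0.6, 0.2]
opening: 0.0851
gripper_force: 0.0
```

```bash
python3 -c "
from h import *
for tag in ('wK','wM'):
  im=cv2.imread(f'pics/{tag}.png'); k=cal(tag); g=cv2.cvtColor(im,cv2.COLOR_BGR2GRAY).astype(np.float32)
  ys=np.arange(-.052,.0521,.001)
  acc=0
  for x in np.arange(.129,.134,.001):
    uv=pix('wrist',[deck(x+.002,y,0) for y in ys],k).astype(np.float32); acc=acc+cv2.remap(g,uv[None,:,0],uv[None,:,1],1)[0]
  print(tag,'across',list(zip((ys*1e3).round().astype(int).tolist(),(acc/5).astype(int).tolist())))
  xs=np.arange(.12,.15,.001); acc=0
  for y in np.arange(-.02,.021,.005):
    uv=pix('wrist',[deck(x,y,0) for x in xs],k).astype(np.float32); acc=acc+cv2.remap(g,uv[None,:,0],uv[None,:,1],1)[0]
  print('along',list(zip((xs*1e3).round().astype(int).tolist(),(acc/9).astype(int).tolist())))
wsnap('wQ');k=cal('wQ'); Q=Rn.from_rotvec([0,0,BO[1]])
o=manip.get_obs(); print(o['ee_pos'])
s=np.round(pix('wrist',np.r_[BO[0],.038]+Q.apply([-.07,0,0]),k)[0]).astype(int);print(s)
print([(np.round(d['extent'],1).tolist(),round(d['confidence'],2)) for d in manip.find_in('wrist','carton_mid')])
fgo(BO,-.0435,0,.1)
"
```

```text
wK across [(-52, 89), (-51, 90), (-50, 88), (-49, 88), (-48, 89), (-47, 90), (-46, 88), (-45, 88), (-44, 89), (-43, 89), (-42, 89), (-41, 90), (-40, 89), (-39, 84), (-38, 89), (-37, 137), (-36, 187), (-35, 201), (-34, 200), (-33, 199), (-32, 200), (-31, 200), (-30, 201), (-29, 201), (-28, 200), (-27, 200), (-26, 200), (-25, 200), (-24, 200), (-23, 200), (-22, 200), (-21, 200), (-20, 199), (-19, 200), (-18, 202), (-17, 201), (-16, 201), (-15, 202), (-14, 201), (-13, 201), (-12, 201), (-11, 201), (-10, 201), (-9, 201), (-8, 201), (-7, 202), (-6, 201), (-5, 201), (-4, 201), (-3, 200), (-2, 201), (-1, 200), (0, 200), (1, 200), (2, 201), (3, 201), (4, 201), (5, 203), (6, 202), (7, 203), (8, 202), (9, 202), (10, 201), (11, 201), (12, 201), (13, 200), (14, 199), (15, 198), (16, 199), (17, 201), (18, 202), (19, 202), (20, 202), (21, 203), (22, 203), (23, 203), (24, 203), (25, 203), (26, 203), (27, 203), (28, 204), (29, 203), (30, 202), (31, 198), (32, 202), (33, 202), (34, 200), (35, 200), (36, 200), (37, 196), (38, 180), (39, 146), (40, 102), (41, 85), (42, 87), (43, 88), (44, 87), (45, 88)
[... 1401 characters left out ...]
203), (34, 203), (35, 203), (36, 201), (37, 198), (38, 174), (39, 117), (40, 86), (41, 87), (42, 88), (43, 88), (44, 88), (45, 89), (46, 89), (47, 90), (48, 91), (49, 90), (50, 89), (51, 89), (52, 91)]
along [(120, 187), (121, 187), (122, 188), (123, 188), (124, 190), (125, 173), (126, 147), (127, 163), (128, 169), (129, 169), (130, 169), (131, 168), (132, 168), (133, 168), (134, 169), (135, 169), (136, 171), (137, 170), (138, 171), (139, 183), (140, 184), (141, 178), (142, 131), (143, 79), (144, 74), (145, 76), (146, 78), (147, 76), (148, 77), (149, 78)]
[0.4465 0.3906 0.1988]
[255 194]
[([228.4, 122.6, 283.0, 212.4], 0.61)]
shift [0.0033 0.0022 0.0983] rot [0.0009 0.0033 0.0049] rows>= 2.4
```

```bash
cat >> h.py <<'E'
SEAT=SEAT+RD.apply([.0023,.0009,.0012])
E
python3 -c "
from h import *
for v in (150,165,180,195): print(v,lid('wQ',(255,194),.038,'w',v))
im=cv2.cvtColor(cv2.imread('pics/wQ.png'),cv2.COLOR_BGR2HSV)
for u in (200,214,240,255): print(u,im[185,u])
k=cal('wQ'); Q=Rn.from_rotvec([0,0,BO[1]])
print(pix('wrist',np.r_[BO[0],.038]+Q.apply([[-.0435+a*.05,b*.028,0] for a in(1,-1) for b in (1,-1)]),k).round(1).tolist())
"
```

```text
150 [495.6 379.2 190.3  90.2  -8.7]
165 [496.2 379.1 189.2  89.8  -8.9]
180 [496.2 379.1 189.1  89.7  -8.8]
195 [496.1 379.3 188.8  89.4  -8.7]
200 [12 91 92]
214 [ 20  84 227]
240 [ 17 105 223]
255 [ 16 109 219]
[[228.1, 123.0], [282.5, 123.2], [229.8, 213.4], [279.8, 213.5]]
```

In the tool's units: 0.005 rad / 3.1416 = 0.0016.

play_rows(
  increments=[
    [1, [0.003, 0.002, 0.04], [0, 0.001, 0.0016]],
    [1, [0.003, 0.002, 0.08], [0, 0.001, 0.0016]],
    [1, [0.003, 0.002, 0.11], [0, 0.001, 0.0016]],
    [1, [0.003, 0.002, 0.13], [0, 0.001, 0.0016]],
    [1, [0.003, 0.002, 0.145], [0, 0.001, 0.0016]],
    [1, [0.003, 0.002, 0.145], [0, 0.001, 0.0016]],
    [1, [0.003, 0.002, 0.145], [0, 0.001, 0.0016]],
    [1, [0.003, 0.002, 0.145], [0, 0.001, 0.0016]],
  ],
)

```text
clock: 38.05
ee_pos: [0.4534, 0.3821, 0.0552]
tcp_rot: [0.997, -0.08, 0.001, 0.0]
contact_force: [-0.2, -0.4, -0.5]
opening: 0.0857
gripper_force: 0.0
```

```bash
python3 -c "
from h import *
manip.read_camera('side');manip.read_camera('side')
print(manip.get_obs()['ee_pos']);fgo(BO,-.0435,0,.0265)"
```

```text
[0.4539 0.3828 0.0562]
shift [-0.0041 -0.002   0.0297] rot [-0.001  -0.0042 -0.0053] rows>= 0.7
```

In the tool's units: -0.001 rad / 3.1416 = -0.0003.

play_rows(
  increments=[
    [1, [-0.004, -0.002, 0.01], [-0.0003, -0.0013, -0.0016]],
    [1, [-0.004, -0.002, 0.018], [-0.0003, -0.0013, -0.0016]],
    [1, [-0.004, -0.002, 0.024], [-0.0003, -0.0013, -0.0016]],
    [1, [-0.004, -0.002, 0.028], [-0.0003, -0.0013, -0.0016]],
    [1, [-0.004, -0.002, 0.028], [-0.0003, -0.0013, -0.0016]],
    [1, [-0.004, -0.002, 0.028], [-0.0003, -0.0013, -0.0016]],
    [1, [-0.004, -0.002, 0.028], [-0.0003, -0.0013, -0.0016]],
    [1, [-0.004, -0.002, 0.028], [-0.0003, -0.0013, -0.0016]],
  ],
)

```text
clock: 38.82
ee_pos: [0.4496, 0.3854, 0.0273]
tcp_rot: [0.997, -0.077, -0.001, 0.0]
contact_force: [-0.9, 0.1, -0.1]
opening: 0.0853
gripper_force: 0.0
```

```bash
python3 -c "
from h import *
o=manip.get_obs();print(o['ee_pos'],o['contact_force']);fgo(BO,-.0435,0,.0262)"
```

```text
[0.4496 0.3854 0.0273] [-0.8661  0.1481 -0.1264]
shift [ 0.0007 -0.0001  0.0011] rot [0.0008 0.0011 0.    ] rows>= 0.0
```

In the tool's units: 0.001 rad / 3.1416 = 0.0003.

play_rows(
  increments=[
    [1, [0.0005, 0, 0.001], [0.0003, 0.0003, 0]],
    [0, [0.0005, 0, 0.001], [0.0003, 0.0003, 0]],
    [0, [0.0005, 0, 0.001], [0.0003, 0.0003, 0]],
    [0, [0.0005, 0, 0.001], [0.0003, 0.0003, 0]],
    [0, [0.0005, 0, 0.001], [0.0003, 0.0003, 0]],
    [0, [0.0005, 0, 0.001], [0.0003, 0.0003, 0]],
    [0, [0.0005, 0, 0.001], [0.0003, 0.0003, 0]],
    [0, [0.0005, 0, 0.001], [0.0003, 0.0003, 0]],
  ],
)

```text
clock: 39.48
ee_pos: [0.4501, 0.3853, 0.0268]
tcp_rot: [0.997, -0.077, 0.0, -0.0]
contact_force: [-1.6, -0.8, 5.7]
opening: 0.0526
gripper_force: 61.8
```

```bash
python3 -c "
from h import *
o=manip.get_obs();print(o['ee_pos'],o['contact_force'],o['opening']);fgo(BO,-.0435,0,.0262)"
```

```text
[0.4501 0.3853 0.0268] [-1.5743 -0.7777  5.7269] 0.052635768319333094
shift [ 0.0003 -0.0001  0.0006] rot [-0.0003 -0.0001  0.    ] rows>= 0.0
```

play_rows(
  increments=[
    [0, [0, 0, -0.01], [0, 0, 0]],
    [0, [0, 0, -0.03], [0, 0, 0]],
    [0, [0, 0, -0.06], [0, 0, 0]],
    [0, [0, 0, -0.1], [0, 0, 0]],
    [0, [0, 0, -0.14], [0, 0, 0]],
    [0, [0, 0, -0.18], [0, 0, 0]],
    [0, [0, 0, -0.2], [0, 0, 0]],
    [0, [0, 0, -0.2], [0, 0, 0]],
  ],
)

```text
clock: 40.15
ee_pos: [0.4524, 0.3867, 0.233]
tcp_rot: [0.997, -0.077, 0.004, -0.003]
contact_force: [0.8, 0.8, -1.8]
opening: 0.0524
gripper_force: 63.4
```

```bash
python3 -c "
from h import *
o=manip.get_obs();print(o['contact_force'],o['opening']); rgo(.056,0,.17)"
```

```text
[ 0.7815  0.7585 -1.837 ] 0.05241402037067285
shift [0.0909 0.7668 0.0284] rot [ 0.0154  0.2505 -0.1661] rows>= 18.5
```

In the tool's units: 0.25 rad / 3.1416 = 0.0796.

play_rows(
  increments=[
    [0, [0.04, 0.32, -0.01], [0.0048, 0.0796, -0.0528]],
    [0, [0.04, 0.32, -0.01], [0.0048, 0.0796, -0.0528]],
    [0, [0.04, 0.32, -0.01], [0.0048, 0.0796, -0.0528]],
    [0, [0.04, 0.32, -0.01], [0.0048, 0.0796, -0.0528]],
    [0, [0.04, 0.32, -0.01], [0.0048, 0.0796, -0.0528]],
    [0, [0.04, 0.32, -0.01], [0.0048, 0.0796, -0.0528]],
    [0, [0.04, 0.32, -0.01], [0.0048, 0.0796, -0.0528]],
    [0, [0.04, 0.32, -0.01], [0.0048, 0.0796, -0.0528]],
  ],
)

```text
clock: 40.82
ee_pos: [0.4388, 0.0606, 0.2352]
tcp_rot: [0.992, 0.007, 0.124, 0.002]
contact_force: [0.8, 0.1, -2.3]
opening: 0.0527
gripper_force: 63.5
```

```bash
python3 -c "
from h import *
rgo(.058,0,.18)"
```

```text
shift [-0.0259  0.445   0.0222] rot [0.0064 0.0122 0.0011] rows>= 10.7
```

In the tool's units: 0.012 rad / 3.1416 = 0.0038.

play_rows(
  increments=[
    [0, [-0.02, 0.32, 0], [0.0019, 0.0038, 0.0003]],
    [0, [-0.02, 0.32, 0], [0.0019, 0.0038, 0.0003]],
    [0, [-0.02, 0.32, 0], [0.0019, 0.0038, 0.0003]],
    [0, [-0.02, 0.32, 0], [0.0019, 0.0038, 0.0003]],
    [0, [-0.02, 0.32, 0], [0.0019, 0.0038, 0.0003]],
    [0, [-0.02, 0.32, 0], [0.0019, 0.0038, 0.0003]],
    [0, [-0.02, 0.32, 0], [0.0019, 0.0038, 0.0003]],
    [0, [-0.02, 0.32, 0], [0.0019, 0.0038, 0.0003]],
  ],
)

```text
clock: 41.48
ee_pos: [0.4238, -0.2606, 0.232]
tcp_rot: [0.992, 0.005, 0.13, -0.001]
contact_force: [0.4, -0.4, -1.3]
opening: 0.0529
gripper_force: 63.6
```

```bash
python3 -c "
from h import *
rgo(.058,0,.15)"
```

```text
shift [-0.0061  0.1241  0.0509] rot [ 0.0002 -0.0003 -0.0021] rows>= 3.2
```

In the tool's units: -0.002 rad / 3.1416 = -0.0006.

play_rows(
  increments=[
    [0, [-0.006, 0.124, 0], [0, 0, -0.0006]],
    [0, [-0.006, 0.124, 0], [0, 0, -0.0006]],
    [0, [-0.006, 0.124, 0], [0, 0, -0.0006]],
    [0, [-0.006, 0.124, 0.02], [0, 0, -0.0006]],
    [0, [-0.006, 0.124, 0.05], [0, 0, -0.0006]],
    [0, [-0.006, 0.124, 0.05], [0, 0, -0.0006]],
    [0, [-0.006, 0.124, 0.05], [0, 0, -0.0006]],
    [0, [-0.006, 0.124, 0.05], [0, 0, -0.0006]],
  ],
)

```text
clock: 42.15
ee_pos: [0.4338, -0.3808, 0.1834]
tcp_rot: [0.991, 0.008, 0.13, -0.001]
contact_force: [-1.0, -0.1, -2.0]
opening: 0.0528
gripper_force: 64.2
```

```bash
python3 -c "
from h import *
manip.read_camera('side');manip.read_camera('side');indeck();wsnap('wR')
rgo(.058,0,.045)"
```

```text
TCP in deck [0.0608 0.0031 0.1529] rot [-0.0017 -0.0026  0.0033] F [-0.2548 -0.3008 -1.7292] T [-0.0322  0.2115  0.0086] op 0.052996637479824714 gf 64.1535472869873
shift [-0.0032  0.0028  0.108 ] rot [ 0.0021 -0.0028  0.0034] rows>= 2.6
```

In the tool's units: -0.003 rad / 3.1416 = -0.001.

play_rows(
  increments=[
    [0, [-0.003, 0.003, 0.02], [0.0006, -0.001, 0.001]],
    [0, [-0.003, 0.003, 0.045], [0.0006, -0.001, 0.001]],
    [0, [-0.003, 0.003, 0.07], [0.0006, -0.001, 0.001]],
    [0, [-0.003, 0.003, 0.09], [0.0006, -0.001, 0.001]],
    [0, [-0.003, 0.003, 0.105], [0.0006, -0.001, 0.001]],
    [0, [-0.003, 0.003, 0.108], [0.0006, -0.001, 0.001]],
    [0, [-0.003, 0.003, 0.108], [0.0006, -0.001, 0.001]],
    [0, [-0.003, 0.003, 0.108], [0.0006, -0.001, 0.001]],
  ],
)

```text
clock: 42.97
ee_pos: [0.4594, -0.3846, 0.0794]
tcp_rot: [0.992, 0.006, 0.129, -0.001]
contact_force: [0.1, 0.6, -0.7]
opening: 0.0531
gripper_force: 64.1
```

```bash
python3 -c "
from h import *
manip.read_camera('side');manip.read_camera('side');indeck()
rgo(.055,0,.0235)"
```

```text
TCP in deck [ 0.0581 -0.0006  0.0451] rot [-0.0003 -0.     -0.0001] F [ 0.7203  0.577  -2.2649] T [-0.0142  0.2283  0.0599] op 0.05292689965585523 gf 64.14371252059937
shift [-0.0031 -0.0006  0.0216] rot [ 0.0003 -0.     -0.0001] rows>= 0.5
```

play_rows(
  increments=[
    [0, [-0.003, -0.0005, 0.008], [0, 0, 0]],
    [0, [-0.003, -0.0005, 0.014], [0, 0, 0]],
    [0, [-0.003, -0.0005, 0.018], [0, 0, 0]],
    [0, [-0.003, -0.0005, 0.021], [0, 0, 0]],
    [0, [-0.003, -0.0005, 0.0225], [0, 0, 0]],
    [0, [-0.003, -0.0005, 0.0225], [0, 0, 0]],
    [0, [-0.003, -0.0005, 0.0225], [0, 0, 0]],
    [0, [-0.003, -0.0005, 0.0225], [0, 0, 0]],
  ],
)

```text
clock: 43.73
ee_pos: [0.4613, -0.383, 0.056]
tcp_rot: [0.992, 0.006, 0.129, -0.002]
contact_force: [-5.5, 3.2, 6.9]
opening: 0.0527
gripper_force: 65.8
```

```bash
python3 -c "
from h import *
indeck(); rgo(.053,0,.0218)"
```

```text
TCP in deck [0.0538 0.0013 0.0216] rot [ 0.0029  0.0022 -0.0005] F [-5.4942  3.1679  6.9144] T [0.3584 0.7802 0.062 ] op 0.05270803344241335 gf 65.79887509346008
shift [-0.0008  0.0013 -0.0002] rot [-0.0029  0.0022 -0.0005] rows>= 0.0
```

In the tool's units: 0.002 rad / 3.1416 = 0.0006.

play_rows(
  increments=[
    [0, [0, 0.001, -0.001], [-0.001, 0.0006, 0]],
    [0, [-0.001, 0.001, -0.001], [-0.001, 0.0006, 0]],
    [0, [-0.002, 0.001, -0.001], [-0.001, 0.0006, 0]],
    [0, [-0.0025, 0.001, -0.001], [-0.001, 0.0006, 0]],
    [0, [-0.0025, 0.001, -0.001], [-0.001, 0.0006, 0]],
    [0, [-0.0025, 0.001, -0.001], [-0.001, 0.0006, 0]],
    [0, [-0.0025, 0.001, -0.001], [-0.001, 0.0006, 0]],
    [0, [-0.0025, 0.001, -0.001], [-0.001, 0.0006, 0]],
  ],
)

```text
clock: 44.4
ee_pos: [0.4592, -0.3843, 0.0557]
tcp_rot: [0.992, 0.006, 0.13, -0.001]
contact_force: [0.4, -0.6, -1.9]
opening: 0.0528
gripper_force: 64.1
```

```bash
cat >> h.py <<'E'
def fdeck(): print('F deck',RD.inv().apply(manip.get_obs()['contact_force']))
E
python3 -c "
from h import *
indeck(); fdeck(); rgo(.05,0,.0218)"
```

```text
TCP in deck [ 0.0517 -0.      0.0219] rot [-0.0007 -0.0004 -0.0008] F [ 0.3907 -0.6446 -1.8577] T [-0.0176  0.181   0.0037] op 0.05279766230855849 gf 64.14163827896118
F deck [-0.108  -0.6496 -1.8935]
shift [-0.0017 -0.      0.0001] rot [ 0.0007 -0.0004 -0.0008] rows>= 0.0
```

Free of contact; slide further down to the backstop.

In the tool's units: -0.001 rad / 3.1416 = -0.0003.

play_rows(
  increments=[
    [0, [-0.001, 0, 0], [0, 0, -0.0003]],
    [0, [-0.0015, 0, 0], [0, 0, -0.0003]],
    [0, [-0.002, 0, 0], [0, 0, -0.0003]],
    [0, [-0.002, 0, 0], [0, 0, -0.0003]],
    [0, [-0.002, 0, 0], [0, 0, -0.0003]],
    [0, [-0.002, 0, 0], [0, 0, -0.0003]],
    [0, [-0.002, 0, 0], [0, 0, -0.0003]],
    [0, [-0.002, 0, 0], [0, 0, -0.0003]],
  ],
)

```text
clock: 45.07
ee_pos: [0.4572, -0.3844, 0.0553]
tcp_rot: [0.992, 0.006, 0.13, -0.0]
contact_force: [-0.4, -0.3, -2.5]
opening: 0.0529
gripper_force: 64.1
```

```bash
python3 -c "
from h import *
indeck(); fdeck()"
```

```text
TCP in deck [ 0.0497 -0.      0.022 ] rot [-0.0008 -0.0005  0.0002] F [-0.3796 -0.3234 -2.4667] T [ 0.0148  0.2289 -0.0353] op 0.05292675587163496 gf 64.14247870445251
F deck [-1.005  -0.3185 -2.2851]
```

play_rows(
  increments=[
    [0, [-0.0005, 0, 0], [0, 0, 0]],
    [0, [-0.001, 0, 0], [0, 0, 0]],
    [0, [-0.0015, 0, 0], [0, 0, 0]],
    [0, [-0.002, 0, 0], [0, 0, 0]],
    [0, [-0.002, 0, 0], [0, 0, 0]],
    [0, [-0.002, 0, 0], [0, 0, 0]],
    [0, [-0.002, 0, 0], [0, 0, 0]],
    [0, [-0.002, 0, 0], [0, 0, 0]],
  ],
)

```text
clock: 45.73
ee_pos: [0.4566, -0.3845, 0.0556]
tcp_rot: [0.991, 0.006, 0.131, -0.0]
contact_force: [6.6, 1.0, 0.5]
opening: 0.053
gripper_force: 64.1
```

```bash
python3 -c "
from h import *
indeck(); fdeck()"
```

```text
TCP in deck [ 0.0491 -0.0001  0.0223] rot [-0.0015 -0.0028  0.0001] F [6.646  1.0487 0.5391] T [ 0.2379 -0.8425  0.1389] op 0.05303981282959906 gf 64.13328766822815
F deck [ 6.5737  0.9632 -1.1909]
```

play_rows(
  increments=[
    [0, [0.001, 0, 0.0005], [0, 0, 0]],
    [0, [0.001, 0, 0.001], [0, 0, 0]],
    [0, [0.001, 0, 0.0012], [0, 0, 0]],
    [0, [0.001, 0, 0.0012], [0, 0, 0]],
    [1, [0.001, 0, 0.0012], [0, 0, 0]],
    [1, [0.001, 0, 0.0012], [0, 0, 0]],
    [1, [0.001, 0, 0.0012], [0, 0, 0]],
    [1, [0.001, 0, 0.0012], [0, 0, 0]],
  ],
)

```text
clock: 46.4
ee_pos: [0.4563, -0.3845, 0.0537]
tcp_rot: [0.992, 0.006, 0.13, -0.0]
contact_force: [-0.2, -0.9, -0.7]
opening: 0.0854
gripper_force: 0.0
```

play_rows(
  increments=[
    [1, [0, 0, 0], [0, 0, 0]],
    [1, [0, 0, -0.02], [0, 0, 0]],
    [1, [0, 0, -0.05], [0, 0, 0]],
    [1, [0, 0, -0.09], [0, 0, 0]],
    [1, [0, 0, -0.13], [0, 0, 0]],
    [1, [0, 0, -0.13], [0, 0, 0]],
    [1, [0, 0, -0.13], [0, 0, 0]],
    [1, [0, 0, -0.13], [0, 0, 0]],
  ],
)

```text
clock: 47.07
ee_pos: [0.4228, -0.3845, 0.1792]
tcp_rot: [0.992, 0.006, 0.13, -0.0]
contact_force: [0.3, 0.1, -1.0]
opening: 0.0853
gripper_force: 0.0
```

```bash
python3 -c "
from h import *
for i in range(3): manip.read_camera('side')
wsnap('wS'); indeck(); k=cal('wS')
s=np.round(pix('wrist',deck(.03,0,.032),k)[0]).astype(int)
print(s,lid('wS',s,.032),lid('wS',s,.033))
im=cv2.imread('pics/wS.png'); g=cv2.cvtColor(im,cv2.COLOR_BGR2GRAY).astype(np.float32)
ys=np.arange(-.052,.0521,.0005)
for x0 in (.11,.13):
  acc=0
  for x in np.arange(x0,x0+.005,.001):
    uv=pix('wrist',[deck(x,y,0) for y in ys],k).astype(np.float32); acc=acc+cv2.remap(g,uv[None,:,0],uv[None,:,1],1)[0]
  d=np.gradient(acc); i=np.argsort(-abs(d))[:8]; print(x0,sorted(zip((ys[i]*1e3).tolist(),d[i].astype(int).tolist())))
fgo(BO,.056,0,.2)"
```

```text
TCP in deck [0.0479 0.001  0.1491] rot [ 0.0021  0.0011 -0.0003] F [-0.2534 -0.9663 -0.3321] T [-0.0318  0.1226  0.0046] op 0.08562865297397695 gf 0.0
[254 203] [ 51.    0.7 100.4  55.6  -0.3] [ 51.3   0.7 100.   55.4  -0.3]
0.11 [(-38.999999999999986, 71), (-38.499999999999986, 121), (-37.999999999999986, 135), (-37.499999999999986, 100), (-36.999999999999986, 68), (38.500000000000085, -112), (39.000000000000085, -210), (39.500000000000085, -124)]
0.13 [(-38.499999999999986, 84), (-37.999999999999986, 135), (-37.499999999999986, 130), (-36.999999999999986, 107), (-36.499999999999986, 66), (37.500000000000085, -146), (38.000000000000085, -146), (38.500000000000085, -108)]
shift [ 0.1365 -0.7523  0.0148] rot [-0.0237 -0.2581  0.1655] rows>= 18.3
```

In the tool's units: -0.258 rad / 3.1416 = -0.0821.

play_rows(
  increments=[
    [1, [0.136, -0.752, -0.01], [-0.0076, -0.0821, 0.0525]],
    [1, [0.136, -0.752, -0.01], [-0.0076, -0.0821, 0.0525]],
    [1, [0.136, -0.752, -0.01], [-0.0076, -0.0821, 0.0525]],
    [1, [0.136, -0.752, -0.01], [-0.0076, -0.0821, 0.0525]],
    [1, [0.136, -0.752, -0.01], [-0.0076, -0.0821, 0.0525]],
    [1, [0.136, -0.752, -0.01], [-0.0076, -0.0821, 0.0525]],
    [1, [0.136, -0.752, -0.01], [-0.0076, -0.0821, 0.0525]],
    [1, [0.136, -0.752, -0.01], [-0.0076, -0.0821, 0.0525]],
  ],
)

```text
clock: 47.93
ee_pos: [0.4714, -0.0779, 0.1956]
tcp_rot: [0.997, -0.077, 0.0, 0.001]
contact_force: [0.3, -0.3, -0.0]
opening: 0.0855
gripper_force: 0.0
```

play_rows(
  increments=[
    [1, [0.01, -0.33, -0.01], [0, 0, 0]],
    [1, [0.01, -0.33, -0.01], [0, 0, 0]],
    [1, [0.01, -0.33, -0.01], [0, 0, 0]],
    [1, [0.01, -0.33, -0.01], [0, 0, 0]],
    [1, [0.01, -0.33, -0.01], [0, 0, 0]],
    [1, [0.01, -0.33, -0.01], [0, 0, 0]],
    [1, [0.01, -0.33, -0.01], [0, 0, 0]],
    [1, [0.01, -0.33, -0.01], [0, 0, 0]],
  ],
)

```text
clock: 48.6
ee_pos: [0.5316, 0.2471, 0.2044]
tcp_rot: [0.997, -0.076, -0.0, 0.002]
contact_force: [1.4, -0.5, -0.2]
opening: 0.0857
gripper_force: 0.0
```

```bash
python3 -c "
from h import *
fgo(BO,.056,0,.16)"
```

```text
shift [-0.0018 -0.1244  0.0439] rot [ 0.0035 -0.0003  0.0012] rows>= 3.2
```

In the tool's units: 0.003 rad / 3.1416 = 0.001.

play_rows(
  increments=[
    [1, [-0.002, -0.124, 0], [0.001, 0, 0.0003]],
    [1, [-0.002, -0.124, 0], [0.001, 0, 0.0003]],
    [1, [-0.002, -0.124, 0], [0.001, 0, 0.0003]],
    [1, [-0.002, -0.124, 0.044], [0.001, 0, 0.0003]],
    [1, [-0.002, -0.124, 0.044], [0.001, 0, 0.0003]],
    [1, [-0.002, -0.124, 0.044], [0.001, 0, 0.0003]],
    [1, [-0.002, -0.124, 0.044], [0.001, 0, 0.0003]],
    [1, [-0.002, -0.124, 0.044], [0.001, 0, 0.0003]],
  ],
)

```text
clock: 49.27
ee_pos: [0.55, 0.3664, 0.1627]
tcp_rot: [0.997, -0.078, 0.002, -0.0]
contact_force: [0.6, -0.8, 0.1]
opening: 0.0852
gripper_force: 0.0
```

```bash
python3 -c "
from h import *
for i in range(3): manip.read_camera('side')
wsnap('wT'); k=cal('wT'); Q=Rn.from_rotvec([0,0,BO[1]])
print([(np.round(d['extent'],1).tolist(),round(d['confidence'],2)) for d in manip.find_in('wrist','carton_short')])
print(pix('wrist',np.r_[BO[0],.038]+Q.apply([[.056+a*.0375,b*.025,0] for a in(1,-1) for b in (1,-1)]),k).round(1).tolist())
fgo(BO,.056,0,.05)"
```

```text
[([222.5, 141.1, 275.8, 221.4], 0.83), ([418.0, 64.2, 482.9, 209.1], 0.39)]
[[222.0, 147.2], [276.0, 147.0], [224.4, 221.8], [274.4, 221.7]]
shift [-0.0022 -0.0032  0.1127] rot [-0.0011 -0.0039 -0.0019] rows>= 2.7
```

In the tool's units: -0.004 rad / 3.1416 = -0.0013.

play_rows(
  increments=[
    [1, [-0.002, -0.003, 0.03], [-0.0003, -0.0013, -0.0006]],
    [1, [-0.002, -0.003, 0.065], [-0.0003, -0.0013, -0.0006]],
    [1, [-0.002, -0.003, 0.09], [-0.0003, -0.0013, -0.0006]],
    [1, [-0.002, -0.003, 0.105], [-0.0003, -0.0013, -0.0006]],
    [1, [-0.002, -0.003, 0.112], [-0.0003, -0.0013, -0.0006]],
    [1, [-0.002, -0.003, 0.112], [-0.0003, -0.0013, -0.0006]],
    [1, [-0.002, -0.003, 0.112], [-0.0003, -0.0013, -0.0006]],
    [1, [-0.002, -0.003, 0.112], [-0.0003, -0.0013, -0.0006]],
  ],
)

```text
clock: 50.18
ee_pos: [0.5491, 0.3707, 0.0512]
tcp_rot: [0.997, -0.076, 0.0, -0.0]
contact_force: [-0.4, -0.1, 1.1]
opening: 0.0854
gripper_force: 0.0
```

```bash
python3 -c "
from h import *
for i in range(3): manip.read_camera('side')
fgo(BO,.056,0,.0275)"
```

```text
shift [-0.0001  0.0006  0.0235] rot [-0.0005 -0.0005  0.0012] rows>= 0.6
```

In the tool's units: 0.001 rad / 3.1416 = 0.0003.

play_rows(
  increments=[
    [1, [0, 0.0005, 0.01], [0, 0, 0.0003]],
    [1, [0, 0.0005, 0.018], [0, 0, 0.0003]],
    [1, [0, 0.0005, 0.0235], [0, 0, 0.0003]],
    [1, [0, 0.0005, 0.0235], [0, 0, 0.0003]],
    [1, [0, 0.0005, 0.0235], [0, 0, 0.0003]],
    [1, [0, 0.0005, 0.0235], [0, 0, 0.0003]],
    [1, [0, 0.0005, 0.0235], [0, 0, 0.0003]],
    [0, [0, 0.0005, 0.0235], [0, 0, 0.0003]],
  ],
)

```text
clock: 51.0
ee_pos: [0.548, 0.3699, 0.0261]
tcp_rot: [0.997, -0.077, -0.001, 0.0]
contact_force: [-0.5, 0.2, 0.4]
opening: 0.0752
gripper_force: 0.0
```

play_rows(
  increments=[
    [0, [0, 0, 0], [0, 0, 0]],
    [0, [0, 0, 0], [0, 0, 0]],
    [0, [0, 0, 0], [0, 0, 0]],
    [0, [0, 0, 0], [0, 0, 0]],
    [0, [0, 0, 0], [0, 0, 0]],
    [0, [0, 0, 0], [0, 0, 0]],
    [0, [0, 0, 0], [0, 0, 0]],
    [0, [0, 0, 0], [0, 0, 0]],
  ],
)

```text
clock: 51.67
ee_pos: [0.5483, 0.37, 0.0266]
tcp_rot: [0.997, -0.077, -0.0, 0.0]
contact_force: [-0.4, -0.4, 5.2]
opening: 0.0477
gripper_force: 62.3
```

play_rows(
  increments=[
    [0, [0, 0, -0.01], [0, 0, 0]],
    [0, [0, 0, -0.03], [0, 0, 0]],
    [0, [0, 0, -0.06], [0, 0, 0]],
    [0, [0, 0, -0.1], [0, 0, 0]],
    [0, [0, 0, -0.14], [0, 0, 0]],
    [0, [0, 0, -0.18], [0, 0, 0]],
    [0, [0, 0, -0.22], [0, 0, 0]],
    [0, [0, 0, -0.22], [0, 0, 0]],
  ],
)

```text
clock: 52.33
ee_pos: [0.5514, 0.3715, 0.2564]
tcp_rot: [0.997, -0.077, 0.006, -0.003]
contact_force: [1.3, -0.1, 1.4]
opening: 0.0475
gripper_force: 62.0
```

```bash
python3 -c "
from h import *
rgo(.046,0,.19)"
```

```text
shift [-0.0242  0.7694  0.0335] rot [ 0.015   0.2475 -0.166 ] rows>= 18.5
```

In the tool's units: -0.166 rad / 3.1416 = -0.0528.

play_rows(
  increments=[
    [0, [-0.01, 0.32, -0.01], [0.0048, 0.0786, -0.0528]],
    [0, [-0.01, 0.32, -0.01], [0.0048, 0.0786, -0.0528]],
    [0, [-0.01, 0.32, -0.01], [0.0048, 0.0786, -0.0528]],
    [0, [-0.01, 0.32, -0.01], [0.0048, 0.0786, -0.0528]],
    [0, [-0.01, 0.32, -0.01], [0.0048, 0.0786, -0.0528]],
    [0, [-0.01, 0.32, -0.01], [0.0048, 0.0786, -0.0528]],
    [0, [-0.01, 0.32, -0.01], [0.0048, 0.0786, -0.0528]],
    [0, [-0.01, 0.32, -0.01], [0.0048, 0.0786, -0.0528]],
  ],
)

```text
clock: 53.0
ee_pos: [0.4878, 0.0527, 0.256]
tcp_rot: [0.993, 0.006, 0.122, 0.003]
contact_force: [0.6, 0.6, -0.9]
opening: 0.0475
gripper_force: 62.2
```

```bash
python3 -c "
from h import *
rgo(.046,0,.2)"
```

```text
shift [-0.0906  0.4365  0.0112] rot [0.0071 0.0155 0.0011] rows>= 10.7
```

In the tool's units: 0.015 rad / 3.1416 = 0.0048.

play_rows(
  increments=[
    [0, [-0.08, 0.32, 0], [0.0022, 0.0048, 0.0003]],
    [0, [-0.08, 0.32, 0], [0.0022, 0.0048, 0.0003]],
    [0, [-0.08, 0.32, 0], [0.0022, 0.0048, 0.0003]],
    [0, [-0.08, 0.32, 0], [0.0022, 0.0048, 0.0003]],
    [0, [-0.08, 0.32, 0], [0.0022, 0.0048, 0.0003]],
    [0, [-0.08, 0.32, 0], [0.0022, 0.0048, 0.0003]],
    [0, [-0.08, 0.32, 0], [0.0022, 0.0048, 0.0003]],
    [0, [-0.08, 0.32, 0], [0.0022, 0.0048, 0.0003]],
  ],
)

```text
clock: 53.67
ee_pos: [0.4145, -0.2679, 0.2386]
tcp_rot: [0.992, 0.006, 0.13, -0.001]
contact_force: [1.6, -0.2, -1.5]
opening: 0.0472
gripper_force: 62.2
```

```bash
python3 -c "
from h import *
rgo(.046,0,.15)"
```

```text
shift [-0.0109  0.117   0.0596] rot [-0.0005 -0.0001 -0.0003] rows>= 3.2
```

play_rows(
  increments=[
    [0, [-0.011, 0.117, 0], [0, 0, 0]],
    [0, [-0.011, 0.117, 0], [0, 0, 0]],
    [0, [-0.011, 0.117, 0], [0, 0, 0]],
    [0, [-0.011, 0.117, 0.03], [0, 0, 0]],
    [0, [-0.011, 0.117, 0.06], [0, 0, 0]],
    [0, [-0.011, 0.117, 0.06], [0, 0, 0]],
    [0, [-0.011, 0.117, 0.06], [0, 0, 0]],
    [0, [-0.011, 0.117, 0.06], [0, 0, 0]],
  ],
)

```text
clock: 54.33
ee_pos: [0.4225, -0.3827, 0.1789]
tcp_rot: [0.992, 0.007, 0.13, -0.001]
contact_force: [-0.7, -0.6, -0.8]
opening: 0.047
gripper_force: 62.6
```

```bash
python3 -c "
from h import *
for i in range(3): manip.read_camera('side')
indeck()
rgo(.044,0.0,.065)"
```

```text
TCP in deck [0.0485 0.0015 0.1513] rot [-0.002  -0.0018  0.0019] F [ 0.1769  0.97   -1.1064] T [ 0.0139  0.22   -0.0265] op 0.04725054090646637 gf 62.60679244995117
shift [-0.0046  0.0013  0.0863] rot [ 0.002  -0.0018  0.0019] rows>= 2.1
```

In the tool's units: -0.002 rad / 3.1416 = -0.0006.

play_rows(
  increments=[
    [0, [-0.0045, 0.001, 0.025], [0.0006, -0.0006, 0.0006]],
    [0, [-0.0045, 0.001, 0.05], [0.0006, -0.0006, 0.0006]],
    [0, [-0.0045, 0.001, 0.07], [0.0006, -0.0006, 0.0006]],
    [0, [-0.0045, 0.001, 0.082], [0.0006, -0.0006, 0.0006]],
    [0, [-0.0045, 0.001, 0.09], [0.0006, -0.0006, 0.0006]],
    [0, [-0.0045, 0.001, 0.092], [0.0006, -0.0006, 0.0006]],
    [0, [-0.0045, 0.001, 0.092], [0.0006, -0.0006, 0.0006]],
    [0, [-0.0045, 0.001, 0.092], [0.0006, -0.0006, 0.0006]],
  ],
)

```text
clock: 55.15
ee_pos: [0.442, -0.3841, 0.089]
tcp_rot: [0.992, 0.006, 0.129, -0.001]
contact_force: [-0.1, 1.0, -1.3]
opening: 0.0474
gripper_force: 62.6
```

```bash
python3 -c "
from h import *
for i in range(3): manip.read_camera('side')
indeck();fdeck()
rgo(.042,0.0003,.0545)"
```

```text
TCP in deck [0.0435 0.0004 0.0584] rot [ 0.0011  0.0008 -0.0011] F [ 0.2302  0.2544 -1.5424] T [ 0.0011  0.1794 -0.0246] op 0.04751263906812193 gf 62.59382128715515
F deck [-0.171   0.2515 -1.5506]
shift [-0.0015  0.0001  0.0039] rot [-0.0011  0.0008 -0.0011] rows>= 0.1
```

In the tool's units: -0.001 rad / 3.1416 = -0.0003.

play_rows(
  increments=[
    [0, [-0.001, 0, 0.001], [-0.0003, 0.0003, -0.0003]],
    [0, [-0.002, 0, 0.002], [-0.0003, 0.0003, -0.0003]],
    [0, [-0.003, 0, 0.003], [-0.0003, 0.0003, -0.0003]],
    [0, [-0.004, 0, 0.0035], [-0.0003, 0.0003, -0.0003]],
    [0, [-0.0045, 0, 0.0035], [-0.0003, 0.0003, -0.0003]],
    [0, [-0.0045, 0, 0.0035], [-0.0003, 0.0003, -0.0003]],
    [0, [-0.0045, 0, 0.0035], [-0.0003, 0.0003, -0.0003]],
    [0, [-0.0045, 0, 0.0035], [-0.0003, 0.0003, -0.0003]],
  ],
)

```text
clock: 55.97
ee_pos: [0.4382, -0.3835, 0.0832]
tcp_rot: [0.992, 0.006, 0.129, -0.002]
contact_force: [-0.5, -0.6, -0.6]
opening: 0.0473
gripper_force: 62.6
```

```bash
python3 -c "
from h import *
indeck();fdeck()"
```

```text
TCP in deck [0.0385 0.0011 0.0538] rot [ 0.0019  0.0008 -0.0005] F [-0.525  -0.6289 -0.5591] T [0.055  0.1799 0.0179] op 0.04733065158638738 gf 62.597984075546265
F deck [-0.6588 -0.6221 -0.4033]
```

In the tool's units: -0.001 rad / 3.1416 = -0.0003.

play_rows(
  increments=[
    [0, [-0.0005, 0.0005, -0.0005], [-0.0003, 0, 0]],
    [0, [-0.001, 0.0005, -0.0005], [-0.0003, 0, 0]],
    [0, [-0.0015, 0.0005, -0.0005], [-0.0003, 0, 0]],
    [0, [-0.002, 0.0005, -0.0005], [-0.0003, 0, 0]],
    [0, [-0.0025, 0.0005, -0.0005], [-0.0003, 0, 0]],
    [0, [-0.0025, 0.0005, -0.0005], [-0.0003, 0, 0]],
    [0, [-0.0025, 0.0005, -0.0005], [-0.0003, 0, 0]],
    [0, [-0.0025, 0.0005, -0.0005], [-0.0003, 0, 0]],
  ],
)

```text
clock: 56.63
ee_pos: [0.4356, -0.384, 0.0831]
tcp_rot: [0.992, 0.006, 0.129, -0.001]
contact_force: [-0.3, -0.6, -1.7]
opening: 0.0475
gripper_force: 62.6
```

```bash
python3 -c "
from h import *
indeck();fdeck()"
```

```text
TCP in deck [0.0359 0.0006 0.0543] rot [ 0.0009  0.0009 -0.0005] F [-0.3374 -0.6088 -1.6551] T [ 0.0276  0.1596 -0.0217] op 0.047456757786042476 gf 62.59745478630066
F deck [-0.7591 -0.6045 -1.5107]
```

play_rows(
  increments=[
    [0, [-0.0005, 0, 0], [0, 0, 0]],
    [0, [-0.001, 0, 0], [0, 0, 0]],
    [0, [-0.0015, 0, 0], [0, 0, 0]],
    [0, [-0.0015, 0, 0], [0, 0, 0]],
    [0, [-0.0015, 0, 0], [0, 0, 0]],
    [0, [-0.0015, 0, 0], [0, 0, 0]],
    [0, [-0.0015, 0, 0], [0, 0, 0]],
    [0, [-0.0015, 0, 0], [0, 0, 0]],
  ],
)

```text
clock: 57.3
ee_pos: [0.4342, -0.384, 0.0827]
tcp_rot: [0.992, 0.006, 0.129, -0.001]
contact_force: [0.1, 0.3, -1.5]
opening: 0.0473
gripper_force: 62.6
```

```bash
python3 -c "
from h import *
indeck();fdeck(); k=manip.calibration('wrist'); np.save('cal_wU.npy',k,allow_pickle=True); snap('wrist','wU.png')
for t in ('carton_short','carton_mid'): print([(np.round(d['extent'],1).tolist(),round(d['confidence'],2)) for d in manip.find_in('wrist',t)])
o=manip.get_obs();R=Rn.from_quat(o['tcp_rot'])
for z in (.0206-.032,.0206): print(pix('wrist',o['ee_pos']+R.apply([[a*.0375,b*.025,z] for a in(1,-1) for b in(1,-1)]),k).round(1).tolist())
"
```

```text
TCP in deck [0.0345 0.0006 0.0543] rot [ 0.0009  0.0008 -0.0005] F [ 0.1429  0.3247 -1.4731] T [0.0205 0.1761 0.0015] op 0.04725719062582792 gf 62.59705424308777
F deck [-0.2366  0.3229 -1.4614]
[([201.0, 167.0, 304.8, 306.5], 0.79)]
[([205.8, 123.3, 302.0, 174.1], 0.91)]
[[305.4, 188.7], [201.7, 188.7], [295.5, 309.8], [211.0, 310.0]]
[[296.0, 172.2], [210.4, 172.2], [289.7, 279.6], [216.3, 279.7]]
```

play_rows(
  increments=[
    [0, [-0.0005, 0, 0], [0, 0, 0]],
    [0, [-0.001, 0, 0], [0, 0, 0]],
    [0, [-0.0015, 0, 0], [0, 0, 0]],
    [0, [-0.0015, 0, 0], [0, 0, 0]],
    [0, [-0.0015, 0, 0], [0, 0, 0]],
    [0, [-0.0015, 0, 0], [0, 0, 0]],
    [0, [-0.0015, 0, 0], [0, 0, 0]],
    [0, [-0.0015, 0, 0], [0, 0, 0]],
  ],
)

```text
clock: 58.12
ee_pos: [0.4329, -0.384, 0.0824]
tcp_rot: [0.992, 0.006, 0.129, -0.001]
contact_force: [2.0, 1.5, -0.7]
opening: 0.0474
gripper_force: 62.6
```

```bash
python3 -c "
from h import *
indeck();fdeck()"
```

```text
TCP in deck [0.0332 0.0007 0.0544] rot [ 0.0009  0.0005 -0.0005] F [ 1.9606  1.4881 -0.7477] T [ 0.1391 -0.2668  0.0746] op 0.047377664900261345 gf 62.59791970252991
F deck [ 1.7207  1.4628 -1.2315]
```

play_rows(
  increments=[
    [0, [0, 0, 0.0004], [0, 0, 0]],
    [0, [0, 0, 0.0008], [0, 0, 0]],
    [0, [0, 0, 0.0012], [0, 0, 0]],
    [0, [0, 0, 0.0014], [0, 0, 0]],
    [0, [0, 0, 0.0014], [0, 0, 0]],
    [0, [0, 0, 0.0014], [0, 0, 0]],
    [0, [0, 0, 0.0014], [0, 0, 0]],
    [0, [0, 0, 0.0014], [0, 0, 0]],
  ],
)

```text
clock: 58.78
ee_pos: [0.4332, -0.3843, 0.0814]
tcp_rot: [0.992, 0.006, 0.129, -0.001]
contact_force: [0.2, 2.0, 4.6]
opening: 0.0472
gripper_force: 63.4
```

Seated on the mid carton and against the backstop; release and retreat.

play_rows(
  increments=[
    [1, [0, 0, 0], [0, 0, 0]],
    [1, [0, 0, 0], [0, 0, 0]],
    [1, [0, 0, 0], [0, 0, 0]],
    [1, [0, 0, 0], [0, 0, 0]],
    [1, [0, 0, 0], [0, 0, 0]],
    [1, [0, 0, -0.03], [0, 0, 0]],
    [1, [0, 0, -0.07], [0, 0, 0]],
    [1, [0, 0, -0.11], [0, 0, 0]],
  ],
)

```text
clock: 59.45
ee_pos: [0.404, -0.3834, 0.1871]
tcp_rot: [0.992, 0.006, 0.128, -0.003]
contact_force: [-0.2, -1.3, 0.1]
opening: 0.0855
gripper_force: 0.0
```

play_rows(
  increments=[
    [1, [0.02, 0, -0.08], [0, 0, 0]],
    [1, [0.02, 0, -0.08], [0, 0, 0]],
    [1, [0.02, 0, -0.08], [0, 0, 0]],
    [1, [0.02, 0, -0.08], [0, 0, 0]],
    [1, [0.02, 0, -0.08], [0, 0, 0]],
    [1, [0.02, 0, -0.08], [0, 0, 0]],
    [1, [0.02, 0, -0.08], [0, 0, 0]],
    [1, [0.02, 0, -0.08], [0, 0, 0]],
  ],
)

```text
clock: 60.12
ee_pos: [0.4035, -0.3839, 0.2681]
tcp_rot: [0.992, 0.006, 0.129, -0.003]
contact_force: [-0.7, 0.3, -0.4]
opening: 0.0855
gripper_force: 0.0
```

```bash
python3 -c "
from h import *
wsnap('wV'); k=cal('wV'); indeck()
for t in ('carton_short','carton_mid','rack','vial_black'): print(t,[(np.round(d['extent'],1).tolist(),round(d['confidence'],2)) for d in manip.find_in('wrist',t)])
print(pix('wrist',[deck(.0375+a*.0375,b*.025,.064) for a in(1,-1) for b in(1,-1)],k).round(1).tolist())
print(pix('wrist',[deck(.05+a*.05,b*.028,.032) for a in(1,-1) for b in(1,-1)],k).round(1).tolist())
e=manip.find_in('wrist','vial_black')
if e: e=e[0]['extent']; print(onz('wrist',((e[0]+e[2])/2,(e[1]+e[3])/2),.032,k))
c=cal('wA'); 
a=cv2.imread('pics/wV.png'); u=pix('wrist',deck(.05,0,.05),k)[0].astype(int)
cv2.imwrite('pics/wVc.png',cv2.resize(a[max(0,u[1]-90):u[1]+60,max(0,u[0]-150):u[0]+50],None,fx=4,fy=4,interpolation=cv2.INTER_CUBIC)); print(u)
snap('side','s9.png'); print('vw',[np.round(d['extent'],1).tolist() for d in manip.find_in('side','vial_white')],'vb',[np.round(d['extent'],1).tolist() for d in manip.find_in('side','vial_black')])
"
```

```text
TCP in deck [0.0525 0.001  0.2416] rot [ 0.0032  0.002  -0.0011] F [-0.4043  0.4565 -0.722 ] T [-0.0111  0.0887  0.0289] op 0.08536944354741499 gf 0.0
carton_short [([229.3, 145.2, 274.0, 215.2], 0.92)]
carton_mid [([226.5, 125.3, 277.6, 184.3], 0.93)]
rack [([222.3, 95.8, 288.7, 222.4], 0.93)]
vial_black [([131.6, 34.5, 162.4, 68.9], 0.59)]
[[231.3, 149.9], [276.6, 149.8], [232.7, 212.9], [275.1, 212.9]]
[[230.4, 124.7], [277.3, 124.7], [231.9, 203.4], [275.7, 203.4]]
[ 0.6258 -0.225   0.032 ]
[253 168]
vw [[207.8, 272.5, 218.3, 289.3]] vb [[246.9, 180.3, 253.7, 201.1]]
```

View pics/wVc.png

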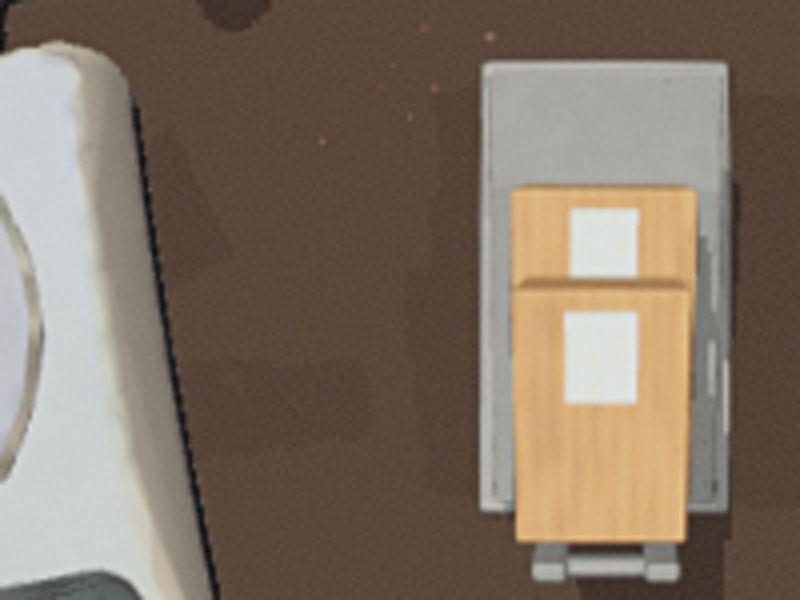

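```bash
python3 -c "
from workcell import manip
print(manip.close_job())"
```

```text
the job is handed in; nothing more can be done
None
```

The job is done and handed in at about 60 s. The long carton is centred lengthwise on the plate, measured about 1 mm off centre. The middle-sized carton is back on the rack's deck with the shortest on top, both in line, against the backstop and within about 1 mm of mid-width. By the camera check neither vial moved, and the gripper is open and clear; the first grasp on the long carton slipped and closed on its lid with about 21 N, without shifting it, and the second held.

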